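# Glass onto the drying peg, fan on

## Robot

A 7-joint arm with a two-finger parallel gripper is mounted at the origin on the work surface. World frame = base frame: x ahead of the robot, y to its left, z up, the work surface at z = 0. Lengths are in m, angles in rad, forces in N, time in s.
With the tool pointing down it reaches from about 0.4 to 0.875 m from the base axis. Payload 19.3 kg.
Tool frame: the origin (TCP) lies at the very end of the fingers, on their centre line; the grasp point (between the pads) lies 19 mm behind it; z points along the fingers, y is the line along which they close (so a half turn about z gives the same grasp; the last joint's range is limited). The gripper opens to 85 mm and grips with 20 to 120 N. Pads are 22 mm wide; open, the fingers measure 114 mm over their backs; the gripper's body (76 mm by 85 mm) begins 54 mm behind the grasp point. The pads swing forward as they close: fully open they stand 13 mm farther back than shut.
Start: joints at [-0.07, 0.521, -0.036, 1.599, 0.021, 1.021, -0.113], TCP at [0.625, -0, 0.231] pointing down, gripper open.
Joint ranges: [-2.91, 2.91], [-0.3, 2.13], [-1.5, 1.42], [0.17, 2.43], [-1.26, 4.41], [0.16, 1.93], [-2.52, 2.52]. Speed limits (rad/s): [1.89, 1.89, 2.39, 2.39, 3.01, 3.01, 3.01].

## Interface

Orientations are given as [roll, pitch, yaw] about the fixed x, y, z axes, in that order (R = Rz(yaw) Ry(pitch) Rx(roll)).
In Python, from workcell import monitor, optics, workorder gives the robot as it stands.
- The arm moves only by the tool apply_moves, never from a script. Its arguments are lists of equal length, an entry for each row: "linear": the shift along the tool's x, y, z each as a share of 0.1 m, from -1 to 1, a list of three; "delta_rot": the turn, a rotation vector about the tool's x, y, z each as a share of 120 degrees, from -1 to 1, a list of three. A call has exactly 5 rows; each row is the pose to reach, as a shift and turn from the pose commanded when the call began, along the tool's axes at that moment; what a row does not reach only later rows make up. A row lasts 1/12 s, in which the tool goes at most 41.7 mm and 7.16 degrees, less where a joint would pass 70% of its speed; a pose out of reach is approached as far as the arm can. A call with a number of a shift or a turn outside -1 to 1 is refused whole. A call with a gripper value outside its range is refused whole. "gripper" is the opening, from -1 (shut) to 1 (fully open), set as the call begins (left out, the last holds). The fingers move at their own pace and stop on an object; "force" is the grip in N (left out, the last holds). Time passes only in rows, so rows that repeat a pose let the fingers close, or fill a call up. It gives the time, the measured TCP pose, the force, the opening and the grip force at its end, in the units of the state.
- monitor.observe(): the state, without advancing time (a new reading comes with each control period).
- optics.grab_frame(name): name is "scene" or "side" or "wrist"; returns (picture, depth): 384x512x3 uint8, red, green, blue; 384x512 float32, m along the optical axis (not along the pixel's ray), 0 where there is no reading.
- optics.camera_info(name): a dict with "fx", "fy", "cx", "cy" (pixels), "D" ([k1, k2, p1, p2, k3] as OpenCV has them; the pictures are not rectified), "rvec" (rotation vector, rad) and "tvec" (3), from world to camera coordinates, as OpenCV has them; the wrist camera has in their place "T_tool_cam" (4x4, takes a point from camera to tool coordinates, whose origin is the TCP and whose axes are the flange's). Camera axes: x right, y down, z forward; pixel columns grow to the right and rows downward; lengths in m; the calibration is good to about 2 mm. A picture is of the moment at which its call begins: read the wrist's pose just before it. camera_info takes no time and is no camera call.
- workorder.job_done(): hands the job in; it is judged then, once.
The state is a dict: "clock": time; "qpos": joint angles; "qd": joint speeds; "joint_efforts": joint torques, N m; "position": TCP position; "tool_rot": TCP orientation; "force": force on the tool from outside, world axes, zero at the start; "moment": the same for the moment, N m; "grip_width": finger opening in m; "finger_force": force on a finger pad.
Only numpy, scipy, OpenCV 4.12 (cv2) and the standard library are available. Lean on these libraries where they do the work, as an engineer would, in place of code of your own. Each camera call takes 0.05 s, during which the arm holds its last target. There are 200 camera calls.

## Task

The rinsed glass cup lying on the wire cradle has to dry: turn it mouth down and lower it gently over the upright peg of the wooden spool-shaped holder, until its floor rests on the peg, and let go of it. Then push the toggle on top of the little drying fan all the way over to on, away from the fan's grille. Never drop or bang the glass onto the holder, and leave the other things on the table where they are.

Things in the scene. Friction and masses are not known exactly. Their poses are not given: they have to be found in the camera images.
- cup: straight-sided clear glass cup, 52 mm outer diameter, 66 mm long, wall 3 mm, floor 5 mm thick, about 90 g; at the start it lies on its side on the cradle with its mouth roughly towards the robot. Origin: on the cup's axis, half way along. Its x axis runs along the cup from the mouth to the closed end (x points up when the cup is upside down)
- cup_floor (a point): centre of the inside of the cup's floor, 28 mm from the cup's origin towards the closed end, 61 mm from the rim
- cradle: fixed wire cradle standing on the mat: two level 8 mm bars 28 mm apart, 60 mm long along its x, tops 21 mm above its underside, on a 50 x 40 mm wooden foot. Origin: centre of its underside. The cup rests on the bars, its axis 43 mm above the cradle's underside and along the cradle's x
- mat: fixed pink plastic bead mat frame, 240 (x) x 260 (y) mm, rim 12 mm high, with a grey mat inside 6 mm high. Origin: centre of the underside
- holder: fixed wooden spool-shaped holder, 72 mm in diameter and 38 mm high, with a plain upright wooden peg on top, 34 mm in diameter and 70 mm long. It stands in front of the fan's grille. Origin: centre of the underside; z up
- peg_tip (a point): centre of the flat top of the peg, 108 mm above the table
- fan: fixed small white plastic drying fan, 100 (x) x 120 (y) x 95 (high) mm, round grille on its -x face. Origin: centre of the underside; its x axis points from the grille to its back
- fan_switch (a joint): angle of the toggle lever on the fan's top: 0 = off, leaning towards the grille (fan's -x); 1.0 rad = on, leaning to the back (fan's +x). It stays where it is left; needs about 1.5 N at the ball
- fan_switch_tip (a point): centre of the toggle's black ball, 26 mm in diameter, at the end of the 10 mm thick lever, 60 mm from its hinge
- fan_switch_axis (a point): centre of the toggle's hinge, 117 mm above the table; the hinge runs along the fan's y axis. It sits in a 70 (x) x 50 (y) x 25 mm block on the fan's top
- pliers: bystander: stainless split-ring pliers lying flat, about 125 mm long along x, 50 mm wide, 12 mm high; origin at the middle, underside
- case: bystander: compact clear and white plastic case with its flap fastened shut, 72 x 112 x 35 mm; origin at the centre of the underside
- jar: bystander: small amber glass jar with a metal lid, 48 mm diameter, 55 mm high; origin at the centre of the underside
- tube: bystander: clear plastic bead tube standing on the mat, 22 mm diameter, 60 mm high; origin at the centre of the underside
- tealight: bystander: shallow glass tealight holder standing upright beside the fan, 52 mm diameter, 24 mm high; origin at the centre of the underside
- bowl: bystander: terracotta bowl, 100 mm diameter, 35 mm high; origin at the centre of the underside
- spool: bystander: small dark wooden spool without a peg, 36 mm diameter, 40 mm high; origin at the centre of the underside
Things that resemble listed ones, but are neither listed nor needed, are in the scene too. Several things look just like the holder: the one meant starts farthest to the robot's right. What is shaped like the cup but red is not meant.

How it is judged:
By the outcome, as a careful person would: the job done as asked, in the order asked, and still so for the second after the job is handed in, with the robot touching nothing.
It also fails if it takes over 58 s, if anything falls off the work surface, if the arm or the gripper's body presses on something with over 40 N, if the wrist force passes 120 N, or if a joint passes its speed limit or range.

## Working session

There is one attempt and no reset: what is moved stays moved. The work goes in short steps, Python scripts to look and compute and a tool call to move; the robot and the scene stay as the last step left them, time stands still between calls to the robot, and variables do not carry over. Pictures are saved under pics/ and viewed, at most 10 in all, crops included, and the job is handed in when it is done.

Besides the shell and the picture viewer there is one more tool, called after "Emit:" in YAML: its name, and indented under it one key for each argument. apply_moves: Moves the arm, as the interface text tells. Its arguments: {"type":"object","properties":{"linear":{"type":"array"},"delta_rot":{"type":"array"},"gripper":{"type":"number"},"force":{"type":"number"}},"required":["linear","delta_rot"]}

```bash
mkdir -p pics
cat > h.py <<'E'
import numpy as np, cv2
from workcell import monitor, optics, workorder
from scipy.spatial.transform import Rotation as R
def cam(n, st=None):
    i=optics.camera_info(n); K=np.array([[i['fx'],0,i['cx']],[0,i['fy'],i['cy']],[0,0,1.]]); D=np.array(i['D'],float)
    if n=='wrist':
        st=st or monitor.observe()
        T=np.eye(4); T[:3,:3]=R.from_euler('xyz',st['tool_rot']).as_matrix(); T[:3,3]=st['position']
        W=T@np.array(i['T_tool_cam']); return K,D,W[:3,:3],W[:3,3]
    r=cv2.Rodrigues(np.array(i['rvec'],float))[0]; t=np.array(i['tvec'],float).ravel()
    return K,D,r.T,-r.T@t
def rays(c,px):
    K,D,Rm,o=c
    u=cv2.undistortPoints(np.array(px,float).reshape(-1,1,2),K,D).reshape(-1,2)
    return o,np.c_[u,np.ones(len(u))]@Rm.T
def onplane(c,px,z):
    o,d=rays(c,px); return o+d*((z-o[2])/d[:,2])[:,None]
def pts(c,px,dep):
    o,d=rays(c,px); return o+d*np.array(dep)[:,None]
def proj(c,P):
    K,D,Rm,o=c
    return cv2.projectPoints(np.array(P,float).reshape(-1,1,3),cv2.Rodrigues(Rm.T)[0],-Rm.T@o,K,D)[0].reshape(-1,2)
def tri(c1,p1,c2,p2):
    o1,d1=rays(c1,[p1]);o2,d2=rays(c2,[p2]);d1=d1[0];d2=d2[0]
    s=np.linalg.lstsq(np.c_[d1,-d2],o2-o1,rcond=None)[0]
    a=o1+s[0]*d1;b=o2+s[1]*d2; return (a+b)/2,np.linalg.norm(a-b)
E
python3 - <<'E'
from h import *
print(monitor.observe())
for n in ['scene','side','wrist']:
    p,d=optics.grab_frame(n); np.savez(f'{n}0.npz',p=p,d=d); c=cam(n); print(n,c[3],c[2][:,2],c[0][0,0])
    cv2.imwrite(f'pics/{n}0.png',cv2.resize(p[:,:,::-1],(800,600)) if n!='wrist' else p[:,:,::-1])
E
```

```text
{'clock': 0.0, 'qpos': array([-0.07017399,  0.5220214 , -0.03633581,  1.59999015,  0.02121503,
        1.02108899, -0.11278522]), 'qd': array([-1.48144300e-03,  1.11978314e-03,  3.94326100e-04,  6.16504790e-04,
       -5.36026963e-05, -1.37322045e-04, -6.67859442e-04]), 'joint_efforts': array([-4.24098413e-03, -9.27110124e+01,  1.97758444e+00, -3.69928443e+01,
        1.76317629e-02,  8.19846697e-03, -6.58496788e-05]), 'position': array([ 6.24672191e-01, -5.16383134e-05,  2.30727431e-01]), 'tool_rot': array([-3.14047372e+00,  8.79983450e-05,  1.57078999e+00]), 'force': array([ 0.50724755,  0.42714955, -0.54821627]), 'moment': array([0.0514836 , 0.02378394, 0.01945538]), 'finger_force': 0.0, 'grip_width': 0.08522161516882412}
scene [ 1.14807592 -0.62239457  0.77758498] [-0.54666526  0.57791939 -0.60594247] 366.4272442731065
side [0.27101321 0.96503227 0.8147271 ] [ 0.22274618 -0.78878725 -0.57288639] 393.8890397965259
wrist [0.62439404 0.06859232 0.37401076] [-0.00158649 -0.27376223 -0.96179609] 285.94826162088475
```

View pics/scene0.png

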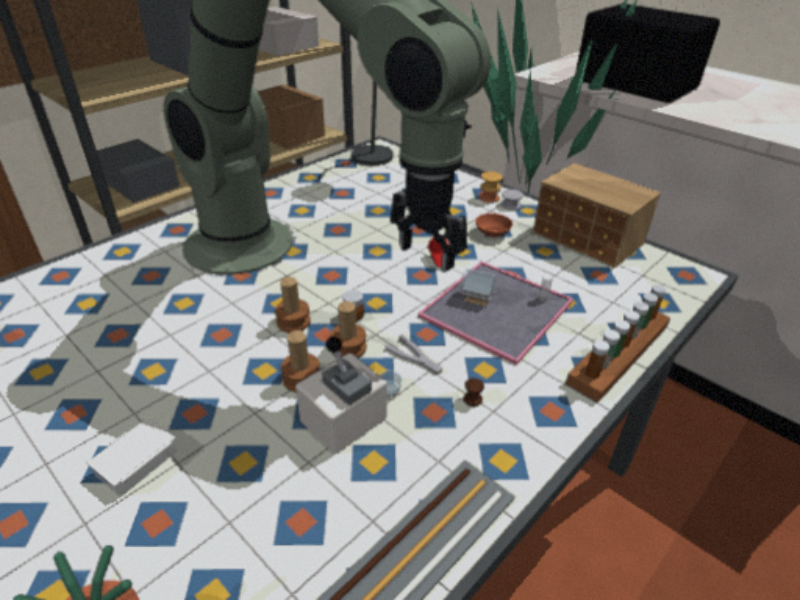

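View pics/side0.png

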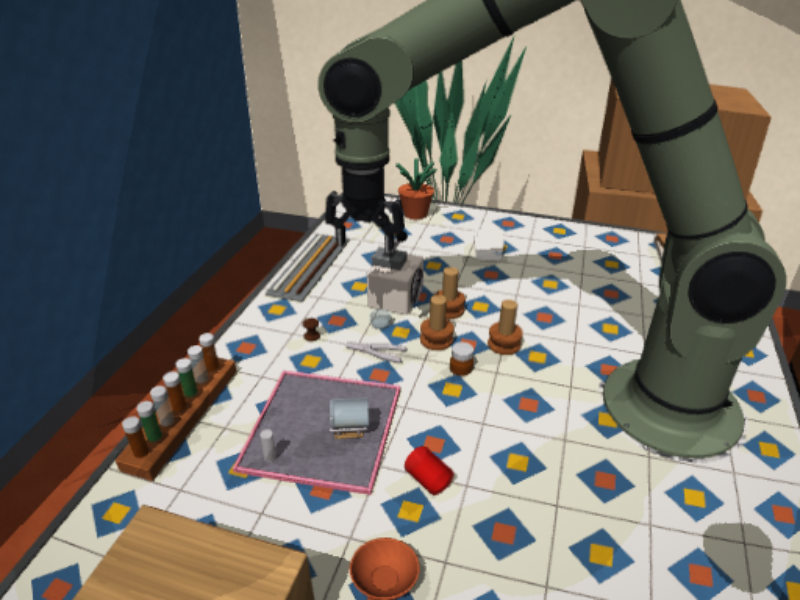

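The scene view (800x600) shows three identical pegged holders at (290,305), (347,330) and (297,360). In the side view they are at (505,330), (437,325) and (450,295). The fan is at (342,400) in scene. The clear cup is on the cradle at (478,287) in scene and (349,414) in side. The red decoy is at (428,470) in side. I'll enlarge and measure.

Run:
```python
from h import *
s=np.load('scene0.npz'); d=np.load('side0.npz')
a=cv2.resize(s['p'][170:290,165:265,::-1],(500,600),interpolation=cv2.INTER_CUBIC)[:600]
b=d['p'][150:230,215:335,::-1]; b=cv2.resize(b,(450,300),interpolation=cv2.INTER_CUBIC)
c=d['p'][230:320,140:275,::-1]; c=cv2.resize(c,(450,300),interpolation=cv2.INTER_CUBIC)
a=cv2.resize(a,(350,420)); A=np.zeros((600,350,3),np.uint8); A[:420]=a
cv2.imwrite('pics/crop1.png',np.hstack([A,np.vstack([b,c])]))
S,D=cam('scene'),cam('side')
for nm,ps,pd in [('A',(289,281),(509,304)),('B',(346,306),(439,298)),('C',(297,336),(451,271))]:
    print(nm,tri(S,np.array(ps)*.64,D,np.array(pd)*.64),onplane(S,[np.array(ps)*.64],.108),onplane(D,[np.array(pd)*.64],.108))
```

```text
A (array([ 0.35000891, -0.09349038,  0.10784413]), np.float64(0.0006976749901126088)) [[ 0.35067438 -0.0936176   0.108     ]] [[ 0.34975774 -0.09368497  0.108     ]]
B (array([ 0.49268079, -0.0694558 ,  0.10970742]), np.float64(0.0020158952909305585)) [[ 0.4922133  -0.06793144  0.108     ]] [[ 0.49254324 -0.07301959  0.108     ]]
C (array([ 0.49306027, -0.18639396,  0.10710576]), np.float64(0.001173387861119451)) [[ 0.49465203 -0.18689866  0.108     ]] [[ 0.49241473 -0.18564007  0.108     ]]
```

View pics/crop1.png

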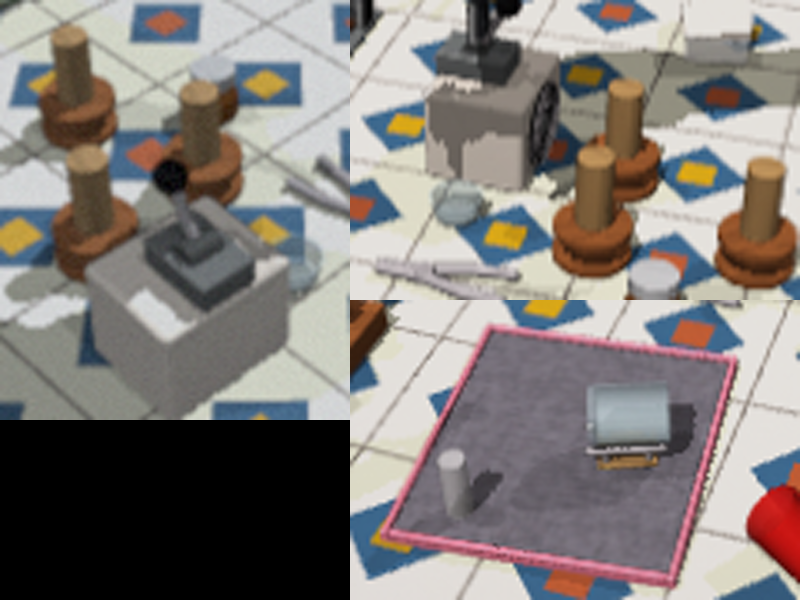

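View pics/wrist0.png

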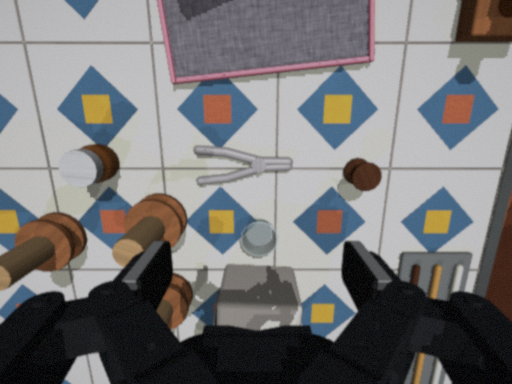

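In the crop, holder C stands right in front of the fan's grille (crop (95,210), scene (297,360)). Its y of about -0.186 is the farthest right of the three, so C is the one meant; A has y of -0.093 and B -0.069. The clear cup is on the mat cradle, and the red one is ignored. Next I'll measure the cup, the fan and the obstacles.

Run:
```python
from h import *
np.set_printoptions(precision=4,suppress=True)
S,D=cam('scene'),cam('side')
s=np.load('scene0.npz'); d=np.load('side0.npz')
print('cup',tri(S,np.array((478,285))*.64,D,np.array((349,413))*.64))
# side crop -> px : 140+x/3.333, 230+(y-300)/3.333  cup silhouette corners in crop2
f=lambda x,y:(140+(x-350)/3.3333,230+(y-300)/3.3333)
print('cup side corners z.08/.049',onplane(D,[f(588,388),f(668,388),f(588,450),f(668,450)],.049))
# ball: dark blob
f1=lambda x,y:(165+x/3.5,170+y/3.5)
print('ball', onplane(S,[f1(171,177)],.175), 'side',onplane(D,[(0.64*390,.64*250)],.142))
print('fan top corners', onplane(S,[f1(85,265),f1(170,345),f1(288,265),f1(208,198)],.095))
f2=lambda x,y:(215+(x-350)/3.75,150+y/3.75)
print('fan side', onplane(D,[f2(428,90),f2(520,110),f2(562,55)],.095))
# white case, from scene
print('case',onplane(S,[(.64*90,.64*460),(.64*125,.64*485),(.64*174,.64*435),(.64*138,.64*425)],.035))
# depth points check
for n,c,z in (('scene',S,s),('side',D,d)):
    dep=z['d']; 
    for px in ([(306,184)] if n=='scene' else [(223,262),(223,268),(288,174)]):
        print(n,px,dep[px[1],px[0]],pts(c,[px],[dep[px[1],px[0]]]))
```

```text
cup (array([0.579 , 0.2371, 0.0446]), np.float64(0.001388594160612057))
cup side corners z.08/.049 [[0.6198 0.2211 0.049 ]
 [0.5552 0.2013 0.049 ]
 [0.5931 0.2883 0.049 ]
 [0.5318 0.2695 0.049 ]]
ball [[ 0.6177 -0.2025  0.175 ]] side [[ 0.6315 -0.1783  0.142 ]]
fan top corners [[ 0.5751 -0.2545  0.095 ]
 [ 0.6768 -0.2609  0.095 ]
 [ 0.6812 -0.1502  0.095 ]
 [ 0.5862 -0.1426  0.095 ]]
fan side [[ 0.6731 -0.1485  0.095 ]
 [ 0.5811 -0.1399  0.095 ]
 [ 0.5699 -0.2487  0.095 ]]
case [[ 0.4267 -0.5484  0.035 ]
 [ 0.5086 -0.531   0.035 ]
 [ 0.4749 -0.4321  0.035 ]
 [ 0.4137 -0.4633  0.035 ]]
scene (306, 184) 1.2282605 [[0.5928 0.2191 0.0541]]
side (223, 262) 1.0560151 [[0.5724 0.2524 0.0697]]
side (223, 268) 1.0567582 [[0.5699 0.2609 0.0559]]
side (288, 174) 1.3615307 [[ 0.4942 -0.1837  0.1065]]
```

Emit:
apply_moves:
  linear:
    - [0.15,0.2,0]
    - [0.4,0.4,0]
    - [0.6,0.6,-0.1]
    - [0.8,0.7,-0.2]
    - [0.8,0.7,-0.2]
  delta_rot:
    - [0,0,0]
    - [0,0,0]
    - [0,0,0]
    - [0,0,0]
    - [0,0,0]

```text
clock: 0.57
position: [0.6966, 0.0852, 0.2521]
tool_rot: [3.14, -0.003, 1.575]
force: [-0.3, 1.5, 0.1]
grip_width: 0.0855
finger_force: 0.0
```

Emit:
apply_moves:
  linear:
    - [0.4,-0.3,0]
    - [0.7,-0.7,0]
    - [1,-1,0]
    - [1,-1,0]
    - [1,-1,0]
  delta_rot:
    - [0,0,0]
    - [0,0,0]
    - [0,0,0]
    - [0,0,0]
    - [0,0,0]

```text
clock: 0.98
position: [0.5919, 0.1839, 0.2516]
tool_rot: [-3.14, -0.001, 1.576]
force: [0.2, -0.4, 0.1]
grip_width: 0.0855
finger_force: 0.0
```

```bash
cat > snap.py <<'E'
import sys
from h import *
def snap(tag):
    st=monitor.observe(); p,d=optics.grab_frame('wrist'); c=cam('wrist',st)
    np.savez(f'w{tag}.npz',p=p,d=d,pos=st['position'],rot=st['tool_rot'],q=st['qpos']); cv2.imwrite(f'pics/w{tag}.png',p[:,:,::-1])
    with open('kin.txt','a') as f: f.write(' '.join(map(str,[*st['qpos'],*st['position'],*st['tool_rot']]))+'\n')
    print(st['clock'],st['position'],st['tool_rot'],st['qpos']); return c
if __name__=='__main__': snap(sys.argv[1])
E
python3 snap.py 1
```

```text
0.9833 [0.59189794 0.18390047 0.25157378] [-3.14049073e+00 -1.47873623e-03  1.57605773e+00] [-0.35422881  0.49410418 -0.06107281  1.58977073  0.03114702  1.05913795
 -0.41801602]
```

Emit:
apply_moves:
  linear:
    - [0.3,0,0]
    - [0.5,0,0]
    - [0.5,0,0]
    - [0.5,0,0]
    - [0.5,0,0]
  delta_rot:
    - [0,0,-0.05]
    - [0,0,-0.1]
    - [0,0,-0.16]
    - [0,0,-0.2]
    - [0,0,-0.25]

```text
clock: 1.45
position: [0.5956, 0.2291, 0.2508]
tool_rot: [-3.141, 0.0, 2.097]
force: [0.2, -0.1, 0.3]
grip_width: 0.0852
finger_force: 0.0
```

```bash
python3 snap.py 2; python3 -c "
import cv2,numpy as np
cv2.imwrite('pics/w12.png',np.hstack([cv2.resize(cv2.imread(f'pics/w{i}.png'),(400,300)) for i in (1,2)]))"
```

```text
1.45 [0.59561434 0.22909671 0.2508082 ] [-3.14097860e+00  3.70400007e-04  2.09747410e+00] [-0.33666262  0.52952532 -0.18691893  1.53391901  0.10657909  1.08872294
 -0.02139958]
```

View pics/w12.png

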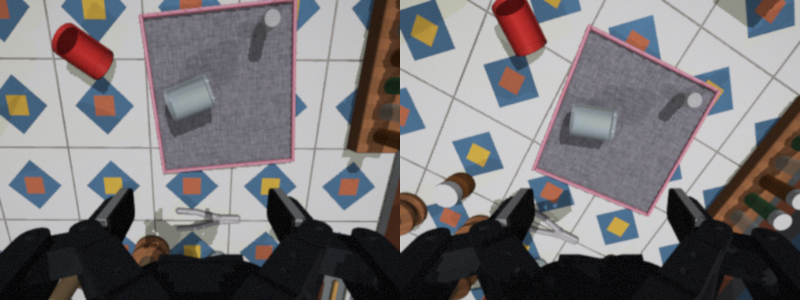

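```bash
cat > cupfit.py <<'E'
from h import *
np.set_printoptions(precision=4,suppress=True)
out=[];vis=[]
for t,(x,y) in (('1',(243,124)),('2',(246,156))):
    z=np.load(f'w{t}.npz'); p=z['p']; c=cam('wrist',dict(position=z['pos'],tool_rot=z['rot']))
    q=p.astype(int); m=((q[...,1]-q[...,0]>4)&(q[...,1]>115)).astype(np.uint8)
    w=np.zeros_like(m); w[y-45:y+45,x-50:x+50]=1; m&=w
    m=cv2.morphologyEx(m,cv2.MORPH_CLOSE,np.ones((7,7))); m=cv2.morphologyEx(m,cv2.MORPH_OPEN,np.ones((5,5)))
    ct=max(cv2.findContours(m,cv2.RETR_EXTERNAL,cv2.CHAIN_APPROX_NONE)[0],key=cv2.contourArea)
    r=cv2.minAreaRect(ct); b=cv2.boxPoints(r); print(t,r, p[y,x])
    print(onplane(c,b,.049)); print('depth',z['d'][y-20:y+21:10,x])
    P=pts(c,[(x,yy) for yy in range(y-20,y+21,10)],z['d'][y-20:y+21:10,x]); print(P)
    v=cv2.polylines(p[:,:,::-1].copy(),[b.astype(int)],True,(0,255,0)); vis.append(cv2.resize(v[y-60:y+60,x-60:x+60],(390,390)))
    out.append((c,b,np.array(r[0])))
print('tri',tri(out[0][0],out[0][2],out[1][0],out[1][2]))
cv2.imwrite('pics/cf.png',np.hstack(vis))
E
python3 cupfit.py
```

```text
1 ((241.8701934814453, 124.03314971923828), (40.321475982666016, 59.96698760986328), 68.5522689819336) [154 165 166]
[[0.532  0.25   0.049 ]
 [0.5969 0.2744 0.049 ]
 [0.6147 0.2325 0.049 ]
 [0.5479 0.2064 0.049 ]]
depth [0.315  0.3097 0.3109 0.314  0.3261]
[[0.5753 0.2633 0.0645]
 [0.5756 0.2527 0.073 ]
 [0.5756 0.2422 0.0747]
 [0.5755 0.2315 0.0745]
 [0.575  0.2198 0.0653]]
2 ((246.9783172607422, 155.48410034179688), (58.73545837402344, 38.32350540161133), 9.688786506652832) [164 173 175]
[[0.5487 0.2056 0.049 ]
 [0.5342 0.2495 0.049 ]
 [0.5993 0.2739 0.049 ]
 [0.6164 0.2306 0.049 ]]
depth [0.3305 0.3206 0.3185 0.3223 0.3369]
[[0.5619 0.2604 0.0574]
 [0.5673 0.252  0.0706]
 [0.5726 0.2429 0.0757]
 [0.5782 0.233  0.075 ]
 [0.5847 0.2207 0.0638]]
tri (array([0.5738, 0.2418, 0.0608]), np.float64(0.000256999413964786))
```

View pics/cf.png

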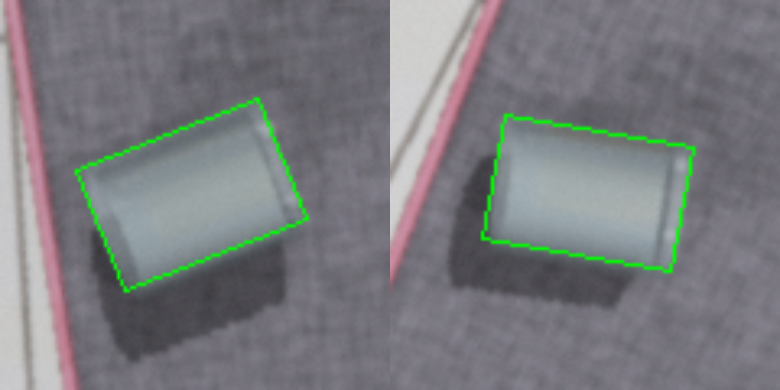

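```bash
cat > kin.py <<'E'
from h import *
from scipy.optimize import least_squares
def rz(a): return R.from_euler('z',a).as_matrix()
def ry(a): return R.from_euler('y',a).as_matrix()
def fk(q,p):
    h,L1,a1,L2,a2,L3,a3,y0=p
    M=rz(q[0]); P=np.array([0,0,h]); M=M@ry(q[1]); P=P+M@[a1,0,L1]; M=M@rz(q[2])@ry(q[3]); P=P+M@[a2,0,L2]
    M=M@rz(q[4])@ry(q[5]); P=P+M@[a3,0,L3]; return P,M@rz(q[6]+y0)
def load():
    A=np.loadtxt('kin.txt'); s=[-0.07017399,0.5220214,-0.03633581,1.59999015,0.02121503,1.02108899,-0.11278522,.624672,-.0000516,.2307274,-3.14047372,.000088,1.57079]
    return np.vstack([s,A])
def fit():
    A=load()
    def res(p):
        r=[]
        for a in A:
            P,M=fk(a[:7],p); r+=list((P-a[7:10])*100); r+=list(R.from_matrix(M.T@R.from_euler('xyz',a[10:]).as_matrix()).as_rotvec()*10)
        r+=list((np.array(p)-[.36,.42,0,.4,0,.25,0,p[7]])*.01); return r
    best=min((least_squares(res,[.36,.42,0,.4,0,.25,0,y]) for y in (0,1.57,3.14,-1.57)),key=lambda s:s.cost)
    return best.x,best
if __name__=='__main__':
    np.set_printoptions(precision=4,suppress=True); x,b=fit(); print(x,b.cost); print(b.fun.reshape(-1)[:-8].reshape(-1,6))
E
python3 kin.py
```

```text
[-129.4164    0.4938    1.466    -0.4294   -2.0949 -127.9224    1.7625
    1.2162] 55.861449593241375
[[ 1.1105  4.2825 -1.6386  0.0003 -0.0017  3.5464]
 [-0.4295 -0.529   3.0033 -0.0052  0.0291  3.441 ]
 [-0.988  -0.7574 -1.3646  0.0023 -0.0126 -6.9873]]
```

```bash
sed -i "s/^def fk(q,p):/SG=[-1,1,1,1,1,1,-1]\ndef fk(q,p):\n    q=np.array(q)*SG/; s/range(0)/&/" kin.py
cat > t.py <<'E'
import kin, itertools, numpy as np
np.set_printoptions(precision=4,suppress=True)
for s3,s5,s4 in itertools.product([1,-1],[1,-1],[1]):
    kin.SG[:]=[-1,1,s3,s4,s5,1,-1]; x,b=kin.fit(); print(s3,s5,x,b.cost); 
    if b.cost<.5: print(b.fun[:-8].reshape(-1,6))
E
python3 t.py
```

```text
1 1 [19.4534  0.7039  0.166   0.2647 -0.3047 19.874   0.2315  1.3554] 13.642284662581433
1 -1 [-0.6028  0.1444 -0.2394  0.4876 -0.2642 -0.6194 -0.2054  1.4062] 19.660357205294524
-1 1 [-0.1601  0.5727  0.2713  0.3655  0.0228 -0.2404  0.1989  1.5202] 19.750224435158387
-1 -1 [-19.3956   0.5659   0.4721   0.5177   0.1577 -19.7717   0.4494   1.5708] 10.255328532063347
```

```bash
cat > t.py <<'E'
import kin, itertools, numpy as np
from h import R
np.set_printoptions(precision=4,suppress=True)
A=kin.load(); out=[]
for s in itertools.product([1,-1],repeat=7):
  for ax in ['zyzyzyz']:
    kin.SG[:]=s
    Ms=[kin.fk(a[:7],[0]*8)[1] for a in A]; Ts=[R.from_euler('xyz',a[10:]).as_matrix() for a in A]
    # const tool offset & const base yaw offset
    for b in (0,np.pi/2,np.pi,-np.pi/2):
        E=[(kin.rz(b)@M).T@T for M,T in zip(Ms,Ts)]; mean=R.from_matrix(E).mean()
        out.append((max((mean.inv()*R.from_matrix(e)).magnitude() for e in E),s,b,mean.as_euler('xyz')))
out.sort(key=lambda o:o[0])
for o in out[:8]: print(*o)
E
python3 t.py
```

```text
6.966528871447067e-09 (-1, -1, -1, -1, -1, -1, -1) 3.141592653589793 [-0.      0.     -1.5708]
6.966529771111835e-09 (-1, 1, -1, 1, -1, 1, -1) 0 [-0.      0.      1.5708]
0.0016254817181250703 (-1, 1, -1, 1, -1, 1, -1) 1.5707963267948966 [0.0006 0.0013 3.1416]
0.0016254817181250774 (-1, -1, -1, -1, -1, -1, -1) -1.5707963267948966 [ 0.0006  0.0013 -0.    ]
0.001625486636006493 (-1, -1, -1, -1, -1, -1, -1) 1.5707963267948966 [ 0.0013 -0.0006 -3.1416]
0.0016254866360070157 (-1, 1, -1, 1, -1, 1, -1) -1.5707963267948966 [ 0.0013 -0.0006  0.    ]
0.0022987821440639974 (-1, -1, -1, -1, -1, -1, -1) 0 [0.0019 0.0007 1.5708]
0.002298782144064355 (-1, 1, -1, 1, -1, 1, -1) 3.141592653589793 [ 0.0019  0.0007 -1.5708]
```

Emit:
apply_moves:
  linear:
    - [0,0,0]
    - [0,0,0]
    - [0,0,0]
    - [0,0,0]
    - [0,0,0]
  delta_rot:
    - [0,0,0.059]
    - [0,0,0.118]
    - [0,0,0.177]
    - [0,0,0.236]
    - [0,0,0.295]

```text
clock: 1.92
position: [0.5956, 0.2289, 0.2511]
tool_rot: [3.142, 0.0, 1.466]
force: [0.4, 0.8, 0.8]
grip_width: 0.0853
finger_force: 0.0
```

```bash
cat > rec.py <<'E'
from h import *
st=monitor.observe()
open('kin.txt','a').write(' '.join(map(str,[*st['qpos'],*st['position'],*st['tool_rot']]))+'\n')
print(st['clock'],st['position'],st['tool_rot'],st['qpos'])
E
python3 rec.py
```

```text
1.9167 [0.5956118  0.22888968 0.25105878] [3.14157991e+00 4.34885745e-04 1.46643304e+00] [-0.43411046  0.52436763 -0.03898259  1.54008231  0.02257461  1.07780311
 -0.58291254]
```

Emit:
apply_moves:
  linear:
    - [0,0,0]
    - [0,0,0]
    - [0,0,-0.2]
    - [0,0,-0.4]
    - [0,0,-0.6]
  delta_rot:
    - [0,0,0.059]
    - [0,0,0.118]
    - [0,0,0.177]
    - [0,0,0.236]
    - [0,0,0.295]

```text
clock: 2.33
position: [0.5955, 0.2289, 0.3118]
tool_rot: [3.142, 0.001, 0.849]
force: [-0.2, -0.0, -0.3]
grip_width: 0.0854
finger_force: 0.0
```

```bash
python3 rec.py
```

```text
2.3333 [0.59546518 0.22892835 0.31180193] [3.14158285e+00 7.08221532e-04 8.48702846e-01] [-0.53471251  0.47857947  0.11374111  1.46708945 -0.05579714  1.19974033
 -1.13546754]
```

Emit:
apply_moves:
  linear:
    - [0,0,0]
    - [0,0,0]
    - [0,0,0]
    - [0,0,0]
    - [0,0,0]
  delta_rot:
    - [0,0,0.059]
    - [0,0,0.118]
    - [0,0,0.177]
    - [0,0,0.24]
    - [0,0,0.24]

```text
clock: 2.75
position: [0.5955, 0.2292, 0.3111]
tool_rot: [3.141, 0.0, 0.346]
force: [-0.3, -0.4, -0.1]
grip_width: 0.0856
finger_force: 0.0
```

```bash
python3 rec.py
```

```text
2.75 [0.59548267 0.22915321 0.31111421] [3.14101876e+00 1.54212122e-04 3.46126654e-01] [-0.60928708  0.48535785  0.22773476  1.47263072 -0.11279175  1.19668168
 -1.59037674]
```

Emit:
apply_moves:
  linear:
    - [0,0,0]
    - [0,0,0]
    - [0,0,0]
    - [0,0,0]
    - [0,0,0]
  delta_rot:
    - [0,0.055,0]
    - [0,0.11,0]
    - [0,0.16,0]
    - [0,0.2,0]
    - [0,0.2,0]

```text
clock: 3.17
position: [0.5935, 0.2284, 0.311]
tool_rot: [3.141, -0.423, 0.358]
force: [-0.0, -0.1, 0.1]
grip_width: 0.0856
finger_force: 0.0
```

```bash
python3 rec.py
cat > kin2.py <<'E'
from kin import *
import kin
SG[:]=[-1,1,-1,1,-1,1,-1]
def frames(q):
    q=np.array(q)*SG; M1=rz(q[0])@ry(q[1]); M2=M1@rz(q[2])@ry(q[3]); M3=M2@rz(q[4])@ry(q[5]); return rz(q[0]),M1,M2,M3,M3@rz(q[6]+np.pi/2)
def fitlin():
    A=load(); rows=[];y=[]
    for a in A:
        M0,M1,M2,M3,M4=frames(a[:7]); rows.append(np.hstack([np.array([[0],[0],[1.]]),M1,M2,M3])); y+=list(a[7:10])
    G=np.vstack(rows); y=np.array(y); n=10
    lam=1e-4; sol=np.linalg.lstsq(np.vstack([G,lam*np.eye(n)]),np.r_[y,lam*np.array([.36,0,0,.42,0,0,.4,0,0,.25])],rcond=None)[0]
    return sol,(G@sol-y).reshape(-1,3),np.linalg.svd(G)[1]
if __name__=='__main__':
    np.set_printoptions(precision=4,suppress=True)
    for o in fitlin(): print(o)
E
python3 kin2.py
```

```text
3.1667 [0.59349367 0.22844126 0.3109794 ] [ 3.1407107  -0.42278415  0.35794639] [-0.68180888  0.27186844  0.23955116  1.86625423 -0.03465467  0.59030635
 -1.65272188]
[ 0.3203  0.     -0.0213  0.5297  0.     -0.0375  0.4207  0.     -0.0004
  0.3279]
[[ 0. -0.  0.]
 [-0. -0.  0.]
 [ 0.  0. -0.]
 [-0. -0. -0.]
 [ 0.  0.  0.]
 [-0. -0. -0.]
 [-0.  0. -0.]]
[5.2745 4.5693 4.5572 0.44   0.3698 0.3333 0.2678 0.1219 0.0526 0.0477]
```

```bash
cat > ik.py <<'E'
from kin2 import *
V=fitlin()[0]
LO=np.array([-2.91,-.3,-1.5,.17,-1.26,.16,-2.52]);HI=np.array([2.91,2.13,1.42,2.43,4.41,1.93,2.52])
def FK(q,full=False):
    M0,M1,M2,M3,M4=frames(q); e=np.array([0,0,V[0]])+M1@V[1:4]; w=e+M2@V[4:7]; t=w+M3@V[7:10]
    return (t,M4,e,w) if full else (t,M4)
def toolR(d,x):   # z=d, x as near x as possible
    d=d/np.linalg.norm(d); x=x-d*(x@d); x/=np.linalg.norm(x); return np.c_[x,np.cross(d,x),d]
def IK(P,Rm,q0,m=.06,reg=.01):
    def res(q):
        t,M=FK(q); return np.r_[(t-P)*10,R.from_matrix(M.T@Rm).as_rotvec()*3,reg*(q-q0)]
    s=least_squares(res,np.clip(q0,LO+m+1e-3,HI-m-1e-3),bounds=(LO+m,HI-m)); t,M=FK(s.x)
    return s.x,np.linalg.norm(t-P),R.from_matrix(M.T@Rm).magnitude()
cup=np.array([.574,.2405,.049]); cy=np.radians(20.5); peg=np.array([.4932,-.1862,.108])
up=np.array([0,0,1.])
def pick(a):
    u=np.array([np.cos(cy),np.sin(cy),0]); d=-np.sin(a)*u-np.cos(a)*up; return d,toolR(d,np.cos(a)*u-np.sin(a)*up)
def place(a,f):
    u=np.array([np.cos(f),np.sin(f),0]); d=np.cos(a)*u-np.sin(a)*up; return d,toolR(d,np.sin(a)*u+np.cos(a)*up)
E
cat > t.py <<'E'
from ik import *
np.set_printoptions(precision=2,suppress=True)
q0=load()[-1][:7]; rng=np.random.default_rng(0)
for ad in (0,15,30,45):
    a=np.radians(ad); d,Rm=pick(a); q,e,r=IK(cup+.019*d,Rm,q0); print('PICK',ad,q,round(e,4),round(r,3))
    for fd in range(-30,121,15):
        d,Rm=place(a,np.radians(fd)); P=peg-[0,0,.028]+.019*d; best=[]
        for k in range(8):
            qq,e,r=IK(P,Rm,q if k==0 else rng.uniform(LO,HI),reg=.003)
            if e<.003 and r<.02: best.append((np.abs(qq-q).max(),qq))
        if best:
            b=min(best,key=lambda o:o[0]); t,M,el,w=FK(b[1],True); print('  place',ad,fd,b[1],'el',el,'w',w,len(best))
E
python3 t.py
```

```text
PICK 0 [-0.56  0.78  0.11  1.74 -0.13  0.63 -1.6 ] 0.0 0.0
  place 0 15 [ 0.98  1.3  -0.22  2.28  4.27  1.55  2.06] el [ 0.27 -0.44  0.46] w [ 0.19 -0.27  0.08] 1
  place 0 30 [ 1.91  1.99 -1.34  2.09  0.53  0.3  -0.06] el [-0.18 -0.45  0.11] w [ 0.23 -0.34  0.08] 2
  place 0 45 [ 1.71  1.71 -1.17  1.91 -0.23  0.6   0.59] el [-0.1  -0.52  0.25] w [ 0.27 -0.4   0.08] 5
  place 0 60 [ 1.6   1.68 -1.19  1.72 -0.1   0.93  0.45] el [-0.04 -0.53  0.26] w [ 0.34 -0.45  0.08] 3
  place 0 75 [ 1.5   1.76 -1.33  1.52  0.1   1.25  0.26] el [ 0.02 -0.52  0.22] w [ 0.41 -0.48  0.08] 4
  place 0 90 [ 1.36  1.82 -1.44  1.34  0.21  1.56  0.18] el [ 0.09 -0.51  0.19] w [ 0.49 -0.5   0.08] 4
  place 0 105 [ 1.14  1.64 -1.15  1.17 -0.01  1.79  0.43] el [ 0.2  -0.49  0.28] w [ 0.57 -0.48  0.08] 5
PICK 15 [-0.55  0.9   0.12  1.5  -0.14  1.01 -1.58] 0.0 0.0
  place 15 15 [ 1.82  1.8  -1.32  2.34  2.75  0.38 -2.46] el [-0.15 -0.5   0.2 ] w [ 0.2  -0.26  0.16] 3
  place 15 30 [ 1.67  1.45 -1.08  2.16 -1.2   0.22  1.39] el [-0.07 -0.52  0.38] w [ 0.24 -0.34  0.16] 5
  place 15 45 [ 1.69  1.56 -1.23  1.99  0.
[... 1687 characters left out ...]
02  2.28  4.35  1.61  1.19] el [0.49 0.01 0.53] w [ 0.3 -0.3  0.3] 3
  place 45 45 [ 1.38  1.01 -0.99  2.08  0.01  0.29 -0.08] el [ 0.07 -0.44  0.6 ] w [ 0.34 -0.34  0.3 ] 7
  place 45 60 [ 1.36  1.07 -1.03  1.93  0.13  0.58 -0.  ] el [ 0.08 -0.46  0.58] w [ 0.38 -0.38  0.3 ] 6
  place 45 75 [ 1.27  1.08 -0.99  1.79  0.11  0.83  0.19] el [ 0.12 -0.45  0.57] w [ 0.44 -0.4   0.3 ] 5
  place 45 90 [ 1.23  1.18 -1.08  1.65  0.28  1.09  0.21] el [ 0.14 -0.47  0.52] w [ 0.49 -0.4   0.3 ] 6
  place 45 105 [ 1.24  1.44 -1.44  1.53  0.65  1.47  0.08] el [ 0.15 -0.5   0.39] w [ 0.55 -0.4   0.3 ] 5
  place 45 120 [ 1.11  1.37 -1.32  1.43  0.58  1.59  0.33] el [ 0.21 -0.47  0.43] w [ 0.6  -0.38  0.3 ] 5
```

```bash
cat > go.py <<'E'
from ik import *
np.set_printoptions(precision=3,suppress=True)
def delta(P,Rm,st=None):
    st=st or monitor.observe(); R0=R.from_euler('xyz',st['tool_rot']).as_matrix()
    rv=R.from_matrix(R0.T@Rm).as_rotvec(); lin=R0.T@(P-st['position'])/.1
    print('lin',lin,'rot',rv/np.radians(120),'deg',np.degrees(np.linalg.norm(rv)),'mm',np.linalg.norm(lin)*100); return lin,rv
A0=np.radians(40); PH=np.radians(75)
E
python3 - <<'E'
from go import *
d,Rm=pick(A0); q=load()[-1][:7]
for b in (.12,0): 
    P=cup+.023*d-b*d; q,e,r=IK(P,Rm,q); print(P,q,e,r); delta(P,Rm)
d,Rp=place(A0,PH); q2,e,r=IK(peg+[0,0,.05]+.023*d,Rp,np.array([1.27,1.1,-1,1.8,.1,.8,.2]));print(q2,e,r)
E
```

```text
[0.632 0.262 0.123] [-0.495  1.173  0.131  0.772 -0.156  1.87  -1.61 ] 0.005908179482302917 0.029562841924661347
lin [-0.329 -0.183  1.91 ] rot [ 0.    -0.535 -0.   ] deg 64.22376651588878 mm 194.6377649474535
[0.56  0.235 0.031] [-0.511  1.151  0.113  1.085 -0.148  1.61  -1.592] 1.9931243930923057e-06 7.959772519334238e-06
lin [-1.41  -0.183  2.431] rot [ 0.    -0.535 -0.   ] deg 64.22376651588878 mm 281.66342469913366
[ 1.337  1.035 -1.083  1.767  0.016  0.942  0.189] 5.396250488512577e-07 1.670882409628925e-06
```

Run:
```python
from go import *
q0=load()[-1][:7]
for ad in (20,25,30):
    a=np.radians(ad); d,Rm=pick(a); print(ad)
    for P in (cup+.023*d,cup+.023*d-.1*d,cup+.023*d+[0,0,.08]): print(P,*IK(P,Rm,q0))
    for ph in (65,75,85):
      d,Rp=place(a,np.radians(ph))
      for dz in (0,.1): print('pl',ph,*IK(peg+[0,0,-.028+dz]+.023*d,Rp,np.array([1.27,1.1,-1,1.8,.1,.8,.2])))
d,Rm=pick(np.radians(25)); delta(cup+.023*d-.08*d,Rm); print(cup+.023*d-.08*d)
```

```text
20
[0.567 0.238 0.027] [-0.544  0.945  0.124  1.425 -0.147  1.13  -1.579] 3.431747263073301e-06 1.8089434912288e-05
[0.599 0.25  0.121] [-0.548  0.882  0.152  1.282 -0.146  1.336 -1.584] 4.622935825960247e-06 2.3007465240999045e-05
[0.567 0.238 0.107] [-0.557  0.844  0.148  1.406 -0.145  1.251 -1.582] 3.646716104206139e-06 1.914375907747496e-05
pl 65 [ 1.484  1.398 -1.113  1.771 -0.042  0.837  0.338] 4.376357605602028e-07 5.18664356937503e-06
pl 65 [ 1.516  1.25  -1.207  1.809 -0.127  0.882  0.258] 5.479428580901237e-07 3.6835584612536586e-06
pl 75 [ 1.397  1.392 -1.089  1.652 -0.023  1.038  0.373] 1.025858322340711e-06 6.802454870297245e-06
pl 75 [ 1.43   1.253 -1.176  1.689 -0.103  1.084  0.293] 9.122631228616065e-07 5.135485630693031e-06
pl 85 [ 1.307  1.394 -1.069  1.536  0.004  1.226  0.409] 1.8477868579022464e-06 1.0126071545859314e-05
pl 85 [ 1.339  1.263 -1.151  1.573 -0.073  1.273  0.327] 1.6642331098295792e-06 8.549206215915213e-06
25
[0.565 0.237 0.028] [-0.537  0.993  0.126  1.342 -0.15   1.252 -1.579] 4.201836319188711e-06 2.14855790426475e-05
[0.604 0.252 0.119] [-0.536
[... 1186 characters left out ...]
073  1.822 -0.001  0.754  0.258] 3.101325625886245e-07 3.4062651252207337e-06
pl 65 [ 1.471  1.111 -1.168  1.837 -0.089  0.835  0.189] 6.410735111196052e-07 2.396079343303789e-06
pl 75 [ 1.359  1.27  -1.056  1.71   0.028  0.946  0.31 ] 6.422254317228989e-07 4.358213847659599e-06
pl 75 [ 1.396  1.129 -1.144  1.726 -0.053  1.024  0.24 ] 7.684186348828696e-07 3.3936735038855928e-06
pl 85 [ 1.282  1.282 -1.042  1.603  0.061  1.126  0.363] 1.3864194649139577e-06 7.761183287565195e-06
pl 85 [ 1.315  1.149 -1.125  1.618 -0.016  1.203  0.292] 1.3887788863145332e-06 6.938377122880125e-06
lin [-0.771 -0.183  1.959] rot [ 0.   -0.41 -0.  ] deg 49.22377234443905 mm 211.33837509788384
[0.597 0.249 0.101]
```

Emit:
apply_moves:
  linear:
    - [-0.08,-0.03,0.18]
    - [-0.16,-0.06,0.36]
    - [-0.23,-0.1,0.55]
    - [-0.3,-0.14,0.75]
    - [-0.38,-0.18,0.95]
  delta_rot:
    - [0,-0.058,0]
    - [0,-0.116,0]
    - [0,-0.174,0]
    - [0,-0.232,0]
    - [0,-0.29,0]
  gripper: 1

```text
clock: 3.58
position: [0.5932, 0.2483, 0.2092]
tool_rot: [-3.14, 0.194, 0.358]
force: [-0.8, 0.7, 1.1]
grip_width: 0.0854
finger_force: 0.0
```

Run:
```python
from go import *
d,Rm=pick(np.radians(25)); delta(cup+.023*d-.08*d,Rm)
```

```text
lin [0.243 0.007 1.059] rot [-0.001 -0.116  0.   ] deg 13.886911293564378 mm 108.61544126027864
```

Emit:
apply_moves:
  linear:
    - [0.06,0,0.25]
    - [0.12,0,0.5]
    - [0.18,0,0.75]
    - [0.24,0,0.98]
    - [0.24,0,0.98]
  delta_rot:
    - [0,-0.05,0]
    - [0,-0.1,0]
    - [0,-0.116,0]
    - [0,-0.116,0]
    - [0,-0.116,0]

```text
clock: 4.0
position: [0.5957, 0.2488, 0.1025]
tool_rot: [-3.141, 0.441, 0.357]
force: [-0.3, -0.6, -0.2]
grip_width: 0.0854
finger_force: 0.0
```

Run:
```python
from go import *; from snap import snap
d,Rm=pick(np.radians(25)); delta(cup+.023*d-.08*d,Rm); delta(cup+.023*d,Rm)
snap('3')
c=cam('wrist'); print(proj(c,[cup,cup+.025*up]))
p,_=optics.grab_frame('scene'); cv2.imwrite('pics/sc3.png',np.vstack([cv2.resize(p[120:240,230:390,::-1],(640,480))]));
```

```text
lin [0.016 0.001 0.013] rot [-0.     0.002 -0.   ] deg 0.24561309479228627 mm 2.0504188200464775
lin [0.019 0.002 0.813] rot [-0.     0.002 -0.   ] deg 0.24561309479228627 mm 81.35631933467646
4.0 [0.596 0.249 0.103] [-3.141  0.441  0.357] [-0.551  0.959  0.175  1.206 -0.171  1.431 -1.569]
[[256.477 205.151]
 [256.443 230.032]]
```

View pics/w3.png

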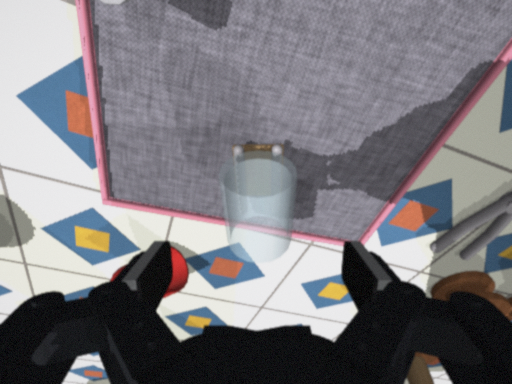

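Run:
```python
from go import *
print(onplane(cam('side'),[(.64*428,.64*470),(.64*455,.64*482),(.64*420,.64*450)],.026))
```

```text
[[0.415 0.307 0.026]
 [0.367 0.319 0.026]
 [0.439 0.268 0.026]]
```

Emit:
apply_moves:
  linear:
    - [0,0,0.2]
    - [0.01,0,0.4]
    - [0.015,0,0.6]
    - [0.015,0,0.8]
    - [0.015,0,0.8]
  delta_rot:
    - [0,0,0]
    - [0,0,0]
    - [0,0,0]
    - [0,0,0]
    - [0,0,0]

```text
clock: 4.52
position: [0.5659, 0.2384, 0.0349]
tool_rot: [-3.141, 0.433, 0.357]
force: [-0.8, -0.0, -1.0]
grip_width: 0.0853
finger_force: 0.0
```

Emit:
apply_moves:
  linear:
    - [0,0,0]
    - [0,0,0]
    - [0,0,0]
    - [0,0,0]
    - [0,0,0]
  delta_rot:
    - [0,0,0]
    - [0,0,0]
    - [0,0,0]
    - [0,0,0]
    - [0,0,0]
  gripper: -1
  force: 30

```text
clock: 4.93
position: [0.5696, 0.2378, 0.0376]
tool_rot: [3.139, 0.428, 0.355]
force: [4.7, -7.0, 14.3]
grip_width: 0.0516
finger_force: 29.6
```

Emit:
apply_moves:
  linear:
    - [0,0,0]
    - [0,0,0]
    - [0,0,0]
    - [0,0,0]
    - [0,0,0]
  delta_rot:
    - [0,0,0]
    - [0,0,0]
    - [0,0,0]
    - [0,0,0]
    - [0,0,0]

```text
clock: 5.35
position: [0.5696, 0.2378, 0.0376]
tool_rot: [3.139, 0.428, 0.355]
force: [4.7, -6.9, 13.5]
grip_width: 0.0521
finger_force: 29.6
```

The gripper is holding the cup at 52 mm, so I'll lift it straight up.

Emit:
apply_moves:
  linear:
    - [-0.02,0,-0.05]
    - [-0.06,0,-0.14]
    - [-0.15,0,-0.33]
    - [-0.28,0,-0.62]
    - [-0.41,0,-0.91]
  delta_rot:
    - [0,0,0]
    - [0,0,0]
    - [0,0,0]
    - [0,0,0]
    - [0,0,0]
  force: 30

```text
clock: 5.77
position: [0.5678, 0.2393, 0.1368]
tool_rot: [-3.141, 0.432, 0.356]
force: [0.7, 0.8, -0.1]
grip_width: 0.0517
finger_force: 31.5
```

Emit:
apply_moves:
  linear:
    - [-0.1,0,-0.23]
    - [-0.2,0,-0.46]
    - [-0.3,0,-0.68]
    - [-0.4,0,-0.9]
    - [-0.4,0,-0.9]
  delta_rot:
    - [0,0.05,0]
    - [0,0.1,0]
    - [0,0.15,0]
    - [0,0.2,0]
    - [0,0.2,0]

```text
clock: 6.18
position: [0.5696, 0.2397, 0.2407]
tool_rot: [-3.139, -0.002, 0.356]
force: [0.1, -0.6, -1.3]
grip_width: 0.0522
finger_force: 31.7
```

```bash
cat > t.py <<'E'
from go import *
st=monitor.observe(); q=st['qpos']; print(q,st['position'],st['force'],st['grip_width'])
# simulate min-norm tracking: waypoints -> place-above pose
d,Rp=place(np.radians(25),PH); P=peg+[0,0,-.028+.11]+.023*d
R0=R.from_euler('xyz',st['tool_rot']); rel=R0.inv()*R.from_matrix(Rp); print('total rot',rel.as_rotvec(degrees=True)); p0=st['position']
qf,e,r=IK(P,Rp,np.array([1.4,1.2,-1.16,1.7,-.08,1.05,.27])); print('target',P,qf)
def track(path,q):
    for P_,R_ in path: q,e,r=IK(P_,R_,q,reg=.02); 
    return q,e,r
if __name__=='__main__':
  from scipy.spatial.transform import Slerp
  q1=q.copy()
  for i in range(1,41):
    s=i/40; ang=s
    Rm=(R0*R.from_rotvec(rel.as_rotvec()*s)).as_matrix()
    Pm=p0+(P-p0)*s+np.array([0,0,.12*np.sin(np.pi*s)])
    q1,e,r=IK(Pm,Rm,q1,reg=.003)
    if i%5==0: t,M,el,w=FK(q1,True); print(i,q1,'e',round(e,4),round(r,3),'w',w,'t',t,'el',el)
E
python3 t.py
```

```text
[-0.636  0.509  0.211  1.62  -0.122  1.023 -1.603] [0.57  0.24  0.241] [ 0.094 -0.555 -1.349] 0.052204923601436484
total rot [ 30.809  59.62  -48.487]
target [ 0.499 -0.166  0.18 ] [ 1.417  1.177 -1.169  1.707 -0.088  1.062  0.261]
5 [-0.513  0.361  0.17   1.751 -0.172  0.912 -1.37 ] e 0.0 0.0 w [0.53  0.151 0.603] t [0.561 0.189 0.279] el [0.173 0.073 0.816]
10 [-0.347  0.25   0.129  1.847 -0.302  0.843 -1.048] e 0.0 0.0 w [0.496 0.061 0.624] t [0.552 0.138 0.31 ] el [0.131 0.025 0.834]
15 [-0.153  0.194  0.105  1.916 -0.515  0.832 -0.632] e 0.0 0.0 w [ 0.467 -0.029  0.626] t [0.543 0.088 0.329] el [ 0.104 -0.006  0.84 ]
20 [ 0.05   0.204  0.101  1.963 -0.75   0.893 -0.174] e 0.0 0.0 w [ 0.444 -0.12   0.604] t [0.534 0.037 0.33 ] el [ 0.106 -0.027  0.839]
25 [ 0.249  0.287  0.099  1.982 -0.929  1.015  0.254] e 0.0 0.0 w [ 0.429 -0.209  0.559] t [ 0.525 -0.014  0.314] el [ 0.14  -0.058  0.828]
30 [ 0.434  0.436  0.083  1.962 -1.016  1.159  0.611] e 0.0 0.0 w [ 0.42  -0.295  0.493] t [ 0.516 -0.065  0.28 ] el [ 0.194 -0.113  0.801]
35 [ 0.592  0.627  0.052  1.885 -1.02   1.299  0.885] e 0.0 0.0 w [ 0.417 -0.376  0.411] t [ 0.507 -0.115  0.234] el [ 0.246 -0.191  0.749]
40 [ 0.714  0.837  0.018  1.747 -0.967  1.436  1.078] e 0.0 0.0 w [ 0.422 -0.453  0.319] t [ 0.499 -0.166  0.18 ] el [ 0.283 -0.274  0.675]
```

```bash
cat >> t.py <<'E'
  pr=(p0,R0.as_matrix())
  for i in range(1,6):
    s=i/5; Rm=(R0*R.from_rotvec(rel.as_rotvec()*s)).as_matrix(); Pm=p0+(P-p0)*s+np.array([0,0,.12*np.sin(np.pi*s)])
    delta(Pm,Rm,dict(position=pr[0],tool_rot=R.from_matrix(pr[1]).as_euler('xyz'))); pr=(Pm,Rm)
E
python3 t.py | grep lin
```

```text
lin [-0.415  0.71  -0.587] rot [ 0.051  0.099 -0.081] deg 16.55868788322725 mm 101.02166185672328
lin [-0.443  0.594 -0.478] rot [ 0.051  0.099 -0.081] deg 16.558687883227233 mm 88.21252262716224
lin [-0.605  0.521 -0.237] rot [ 0.051  0.099 -0.081] deg 16.558687883227226 mm 83.2719636404359
lin [-0.888  0.441 -0.079] rot [ 0.051  0.099 -0.081] deg 16.55868788322723 mm 99.4364713413724
lin [-1.121  0.291 -0.143] rot [ 0.051  0.099 -0.081] deg 16.558687883227233 mm 116.67570001407648
```

Emit:
apply_moves:
  linear:
    - [-0.08,0.14,-0.12]
    - [-0.17,0.28,-0.24]
    - [-0.25,0.43,-0.36]
    - [-0.33,0.57,-0.48]
    - [-0.41,0.71,-0.59]
  delta_rot:
    - [0.01,0.02,-0.016]
    - [0.02,0.04,-0.032]
    - [0.03,0.06,-0.048]
    - [0.04,0.08,-0.065]
    - [0.051,0.099,-0.081]

```text
clock: 6.6
position: [0.556, 0.1586, 0.2948]
tool_rot: [-3.049, -0.206, 0.519]
force: [1.7, -0.4, -0.7]
grip_width: 0.0519
finger_force: 31.7
```

Emit:
apply_moves:
  linear:
    - [-0.09,0.12,-0.1]
    - [-0.18,0.24,-0.19]
    - [-0.27,0.36,-0.29]
    - [-0.36,0.48,-0.38]
    - [-0.44,0.59,-0.48]
  delta_rot:
    - [0.01,0.02,-0.016]
    - [0.02,0.04,-0.032]
    - [0.03,0.06,-0.048]
    - [0.04,0.08,-0.065]
    - [0.051,0.099,-0.081]

```text
clock: 7.02
position: [0.5422, 0.078, 0.3271]
tool_rot: [-2.99, -0.434, 0.669]
force: [0.3, 0.6, -1.4]
grip_width: 0.0515
finger_force: 31.7
```

Emit:
apply_moves:
  linear:
    - [-0.12,0.1,-0.05]
    - [-0.24,0.21,-0.09]
    - [-0.36,0.31,-0.14]
    - [-0.48,0.42,-0.19]
    - [-0.6,0.52,-0.24]
  delta_rot:
    - [0.01,0.02,-0.016]
    - [0.02,0.04,-0.032]
    - [0.03,0.06,-0.048]
    - [0.04,0.08,-0.065]
    - [0.051,0.099,-0.081]

```text
clock: 7.43
position: [0.5285, -0.0032, 0.3163]
tool_rot: [-2.966, -0.667, 0.826]
force: [-0.2, -0.8, -1.0]
grip_width: 0.0517
finger_force: 31.8
```

```bash
sed -i '/__main__/,$d' t.py; python3 t.py; python3 -c "
from t import *
delta(P+[0,0,.05],Rp)"|tail -1
```

```text
[ 0.24   0.269  0.055  1.973 -0.875  0.976  0.147] [ 0.529 -0.003  0.316] [-0.191 -0.827 -0.963] 0.05168626043608259
total rot [ 12.074  24.509 -19.506]
target [ 0.499 -0.166  0.18 ] [ 1.417  1.177 -1.169  1.707 -0.088  1.062  0.261]
lin [-1.632  0.838 -0.343] rot [ 0.101  0.204 -0.163] deg 33.57001253549291 mm 186.63297283914812
```

Emit:
apply_moves:
  linear:
    - [-0.16,0.08,-0.03]
    - [-0.33,0.17,-0.07]
    - [-0.49,0.25,-0.1]
    - [-0.65,0.33,-0.13]
    - [-0.82,0.42,-0.17]
  delta_rot:
    - [0.01,0.02,-0.016]
    - [0.02,0.04,-0.032]
    - [0.03,0.06,-0.048]
    - [0.04,0.08,-0.065]
    - [0.05,0.102,-0.081]

```text
clock: 7.85
position: [0.5132, -0.0848, 0.2728]
tool_rot: [-2.995, -0.906, 1.014]
force: [0.1, -0.2, 0.6]
grip_width: 0.0518
finger_force: 31.8
```

```bash
python3 -c "
from t import *
delta(P+[0,0,.05],Rp)"
```

```text
[ 0.523  0.49   0.037  1.928 -1.002  1.213  0.692] [ 0.513 -0.085  0.273] [ 0.069 -0.233  0.595] 0.05183238281321734
total rot [ 6.063 12.286 -9.769]
target [ 0.499 -0.166  0.18 ] [ 1.417  1.177 -1.169  1.707 -0.088  1.062  0.261]
lin [-0.808  0.252 -0.383] rot [ 0.051  0.102 -0.081] deg 16.8270510686317 mm 92.87219329405858
```

Emit:
apply_moves:
  linear:
    - [-0.2,0.06,-0.1]
    - [-0.4,0.13,-0.2]
    - [-0.6,0.19,-0.29]
    - [-0.81,0.25,-0.38]
    - [-0.81,0.25,-0.38]
  delta_rot:
    - [0.012,0.025,-0.02]
    - [0.025,0.05,-0.04]
    - [0.038,0.076,-0.06]
    - [0.051,0.102,-0.081]
    - [0.051,0.102,-0.081]

```text
clock: 8.27
position: [0.4967, -0.1696, 0.2255]
tool_rot: [-3.124, -1.134, 1.29]
force: [-0.2, -0.9, -1.3]
grip_width: 0.0517
finger_force: 31.8
```

```bash
cat > look.py <<'E'
import sys
from t import *
delta(P+[0,0,.05],Rp); tag=sys.argv[1]
ims=[]
for n in ('scene','side'):
    p,dd=optics.grab_frame(n); np.savez(f'{n}{tag}.npz',p=p,d=dd); c=cam(n); u=proj(c,[peg+[0,0,.04]])[0].astype(int); print(n,u)
    x0=max(u[0]-50,0);y0=max(u[1]-65,0); ims.append(cv2.resize(p[y0:y0+130,x0:x0+100,::-1],(400,520),interpolation=cv2.INTER_CUBIC)); print(x0,y0)
cv2.imwrite(f'pics/look{tag}.png',np.hstack(ims))
E
python3 look.py 5
```

```text
[ 0.731  0.766  0.002  1.738 -0.948  1.477  1.001] [ 0.497 -0.17   0.226] [-0.243 -0.893 -1.334] 0.05171289162287642
total rot [ 0.011 -0.003 -0.469]
target [ 0.499 -0.166  0.18 ] [ 1.417  1.177 -1.169  1.707 -0.088  1.062  0.261]
lin [0.06  0.009 0.015] rot [ 0.    -0.    -0.004] deg 0.46945282626653334 mm 6.233098972235698
scene [188 203]
138 138
side [289 163]
239 98
```

View pics/look5.png

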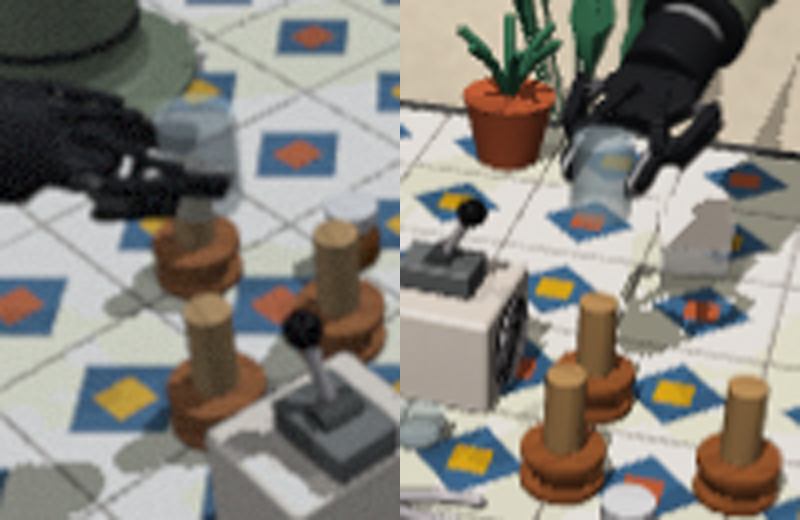

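The scene crop shows the cup mouth down at (198,150) and the side crop at (602,172). Both look upright and high above the peg tops at scene crop (208,310) and side crop (598,305). I'll check the in-hand pose numerically against the images.

```bash
cat > inh.py <<'E'
from go import *
Rg=R.from_euler('xyz',[3.139,.428,.355]).as_matrix(); Pg=np.array([.5696,.2378,.0376])
u=np.array([np.cos(cy),np.sin(cy),0]); c_t=Rg.T@(cup-Pg); a_t=Rg.T@u
def cupnow(st=None):
    st=st or monitor.observe(); M=R.from_euler('xyz',st['tool_rot']).as_matrix(); return st['position']+M@c_t, M@a_t
if __name__=='__main__':
    C,ax=cupnow(); print('c_t',c_t,'a_t',a_t,'cup',C,'axis',ax)
    vis=[]
    th=np.linspace(0,2*np.pi,40); e1=np.cross(ax,[1,0,0]);e1/=np.linalg.norm(e1);e2=np.cross(ax,e1)
    for n,x0,y0 in (('scene',138,138),('side',239,98)):
        p=np.load(f'{n}5.npz')['p'][y0:y0+75,x0:x0+100,::-1]; im=cv2.resize(p,(400,300),interpolation=cv2.INTER_CUBIC); im=cv2.convertScaleAbs(im,alpha=1.0)
        for s,col in ((-.033,(0,0,255)),(.033,(0,255,0))):
            ring=C+ax*s+.026*(np.cos(th)[:,None]*e1+np.sin(th)[:,None]*e2)
            uv=(proj(cam(n),ring)-[x0,y0]+.5)*4-.5; cv2.polylines(im,[uv.round().astype(int)],True,col,1)
        # peg top
        ring=peg+.017*(np.cos(th)[:,None]*[1,0,0]+np.sin(th)[:,None]*[0,1,0])
        raw=cv2.resize(np.load(f'{n}5.npz')['p'][y0:y0+150,x0:x0+100,::-1][60:135] ,(400,300),interpolation=cv2.INTER_CUBIC)
        uv=(proj(cam(n),ring)-[x0,y0+60]+.5)*4-.5; cv2.polylines(raw,[uv.round().astype(int)],True,(255,255,0),1)
        vis.append(np.vstack([im,raw]))
    cv2.imwrite('pics/ov5.png',np.hstack(vis))
E
python3 inh.py
```

```text
c_t [-0.    -0.001 -0.012] a_t [ 0.91  -0.002 -0.415] cup [ 0.494 -0.177  0.234] axis [0.007 0.01  1.   ]
```

View pics/ov5.png

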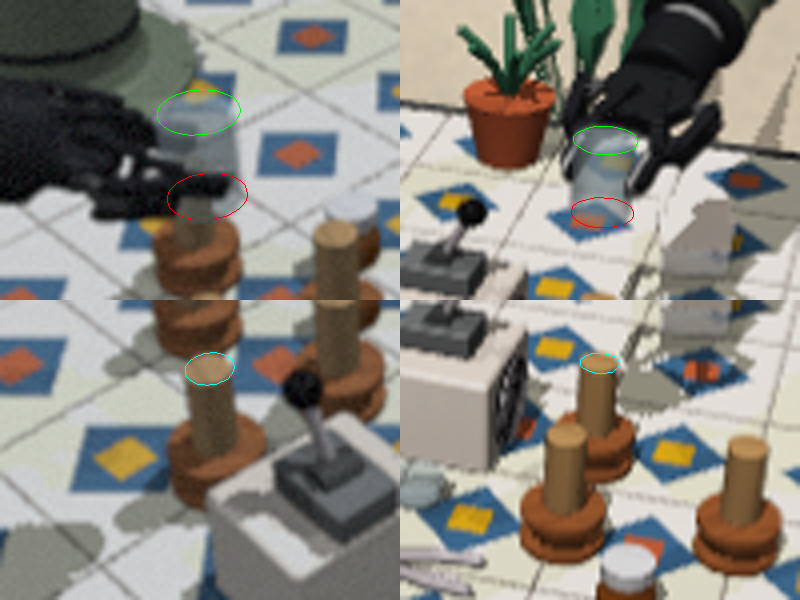

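```bash
cat > cyl.py <<'E'
from inh import *
def cloud(n,tag):
    z=np.load(f'{n}{tag}.npz'); d=z['d']; v,u=np.nonzero(d>0); return pts(cam(n),np.c_[u,v],d[v,u]),z['p'][v,u].astype(int)
def fitcyl(X,r,c0,tilt=False):
    f=lambda p:np.hypot(X[:,0]-p[0]-(p[2]*(X[:,2]-c0[2]) if tilt else 0),X[:,1]-p[1]-(p[3]*(X[:,2]-c0[2]) if tilt else 0))-r
    s=least_squares(f,[*c0[:2],0,0],loss='soft_l1',f_scale=.002); return s.x,np.std(f(s.x)),len(X)
if __name__=='__main__':
    C,ax=cupnow(); allc=[]; allp=[]
    for n in ('scene','side'):
        X,col=cloud(n,'5'); rr=np.hypot(X[:,0]-C[0],X[:,1]-C[1])
        m=(rr<.035)&(abs(X[:,2]-C[2])<.045)&(col.max(1)>70); Y=X[m]; print(n,'cup z range',np.percentile(Y[:,2],[0,2,50,98,100]),fitcyl(Y,.026,C),fitcyl(Y,.026,C,True)[0])
        top=Y[Y[:,2]>C[2]+.028]; print(' top',len(top),top.mean(0) if len(top) else '')
        lo=Y[Y[:,2]<C[2]-.01]; print(' low',fitcyl(lo,.026,C) if len(lo)>8 else len(lo)); allc.append(Y)
        rp=np.hypot(X[:,0]-peg[0],X[:,1]-peg[1]); m=(rp<.025)&(X[:,2]>.05)&(X[:,2]<.12); Y=X[m]; print(' peg',Y[:,2].max(),fitcyl(Y[Y[:,2]<.1],.017,peg)); t=Y[Y[:,2]>.103]; print(' pegtop',t.mean(0),len(t)); allp.append(Y[Y[:,2]<.1])
    print('both cup',fitcyl(np.vstack(allc),.026,C,True),'peg',fitcyl(np.vstack(allp),.017,peg,True),C)
E
python3 cyl.py
```

```text
scene cup z range [0.196 0.2   0.258 0.266 0.267] (array([ 0.493, -0.18 ,  0.   ,  0.   ]), np.float64(0.006078983930661783), 442) [ 0.493 -0.18  -0.    -0.007]
 top 190 [ 0.495 -0.182  0.264]
 low (array([ 0.492, -0.18 ,  0.   ,  0.   ]), np.float64(0.0015534206713839955), 96)
 peg 0.10953695110537554 (array([ 0.491, -0.188,  0.   ,  0.   ]), np.float64(0.0012045545485967178), 159)
 pegtop [ 0.494 -0.19   0.107] 86
side cup z range [0.2   0.202 0.244 0.268 0.269] (array([ 0.495, -0.178,  0.   ,  0.   ]), np.float64(0.005367614309588531), 386) [ 0.495 -0.178 -0.025  0.006]
 top 102 [ 0.495 -0.174  0.266]
 low (array([ 0.496, -0.179,  0.   ,  0.   ]), np.float64(0.0019314721682596083), 101)
 peg 0.11178915744968965 (array([ 0.495, -0.189,  0.   ,  0.   ]), np.float64(0.0020511402216010755), 116)
 pegtop [ 0.493 -0.184  0.107] 45
both cup (array([ 0.494, -0.179, -0.005, -0.001]), np.float64(0.005858860885215268), 828) peg (array([ 0.492, -0.188, -0.023,  0.013]), np.float64(0.0018013982925200011), 275) [ 0.494 -0.177  0.234]
```

```bash
cat > mv.py <<'E'
import sys
from inh import *
v=np.array(list(map(float,sys.argv[1:4]))); st=monitor.observe()
print(st['position'],st['force'],st['qpos']); delta(st['position']+v,R.from_euler('xyz',st['tool_rot']).as_matrix(),st); print(cupnow(st))
E
python3 mv.py -.001 -.009 -.08
```

```text
[ 0.498 -0.166  0.229] [ 0.463  0.156 -1.059] [ 0.726  0.757  0.     1.743 -0.95   1.473  0.996]
lin [-0.762  0.019  0.259] rot [0. 0. 0.] deg 0.0 mm 80.51086883148142
(array([ 0.494, -0.177,  0.234]), array([0.007, 0.01 , 1.   ]))
```

Emit:
apply_moves:
  linear:
    - [-0.15,0.0,0.05]
    - [-0.3,0.01,0.1]
    - [-0.5,0.015,0.16]
    - [-0.65,0.02,0.21]
    - [-0.77,0.02,0.245]
  delta_rot:
    - [0,0,0]
    - [0,0,0]
    - [0,0,0]
    - [0,0,0]
    - [0,0,0]

```text
clock: 8.78
position: [0.4972, -0.1753, 0.1495]
tool_rot: [-3.133, -1.13, 1.3]
force: [0.7, -0.1, -0.3]
grip_width: 0.0521
finger_force: 31.8
```

Emit:
apply_moves:
  linear:
    - [0,0,0]
    - [0,0,0]
    - [0,0,0]
    - [0,0,0]
    - [0,0,0]
  delta_rot:
    - [0,0,0]
    - [0,0,0]
    - [0,0,0]
    - [0,0,0]
    - [0,0,0]

```text
clock: 9.2
position: [0.4969, -0.1761, 0.1499]
tool_rot: [-3.132, -1.13, 1.298]
force: [0.3, -0.3, -1.1]
grip_width: 0.0519
finger_force: 31.8
```

```bash
sed -i 's/if __name__/def chk(tag):\n    C,ax=cupnow(); out=[]\n    for n in ("scene","side"):\n        p,dd=optics.grab_frame(n); np.savez(f"{n}{tag}.npz",p=p,d=dd); X,col=cloud(n,tag)\n        rr=np.hypot(X[:,0]-C[0],X[:,1]-C[1]); Y=X[(rr<.035)\&(X[:,2]>C[2]-.04)\&(X[:,2]<C[2]-.01)\&(col.max(1)>70)]\n        T=X[(rr<.03)\&(X[:,2]>C[2]+.028)\&(X[:,2]<C[2]+.045)]; print(n,fitcyl(Y,.026,C),"topz",np.median(T[:,2]) if len(T) else None)\n        rp=np.hypot(X[:,0]-peg[0],X[:,1]-peg[1]); Y=X[(rp<.025)\&(X[:,2]>.05)\&(X[:,2]<.1)]; print(" peg",fitcyl(Y,.017,peg))\n    print(C,ax)\nif __name__/' cyl.py
python3 mv.py 0 0 -.05; python3 -c "
from cyl import *
chk('6')"
```

```text
[ 0.497 -0.176  0.15 ] [ 0.348 -0.297 -1.096] [ 0.741  0.889 -0.004  1.727 -0.949  1.407  1.097]
lin [-0.452  0.002  0.213] rot [0. 0. 0.] deg 0.0 mm 49.999999999999986
(array([ 0.493, -0.187,  0.155]), array([0.006, 0.011, 1.   ]))
scene (array([ 0.493, -0.187,  0.   ,  0.   ]), np.float64(0.0011447310620543221), 67) topz 0.1884289694380672
 peg (array([ 0.491, -0.188,  0.   ,  0.   ]), np.float64(0.0011240116789469291), 158)
side (array([ 0.495, -0.186,  0.   ,  0.   ]), np.float64(0.002077524522601863), 88) topz 0.188305989424848
 peg (array([ 0.495, -0.19 ,  0.   ,  0.   ]), np.float64(0.002189171121137222), 113)
[ 0.493 -0.187  0.155] [0.006 0.011 1.   ]
```

Emit:
apply_moves:
  linear:
    - [-0.09,0,0.03]
    - [-0.18,0,0.07]
    - [-0.27,0,0.11]
    - [-0.36,0,0.155]
    - [-0.455,0,0.2]
  delta_rot:
    - [0,0,0]
    - [0,0,0]
    - [0,0,0]
    - [0,0,0]
    - [0,0,0]

```text
clock: 9.72
position: [0.4958, -0.177, 0.0979]
tool_rot: [-3.127, -1.131, 1.294]
force: [-1.3, 0.1, -0.4]
grip_width: 0.0516
finger_force: 31.8
```

Emit:
apply_moves:
  linear:
    - [0,0,0]
    - [0,0,0]
    - [0,0,0]
    - [-0.01,0,0.005]
    - [-0.01,0,0.005]
  delta_rot:
    - [0,0,0]
    - [0,0,0]
    - [0,0,0]
    - [0,0,0]
    - [0,0,0]

```text
clock: 10.13
position: [0.4961, -0.1773, 0.0985]
tool_rot: [-3.13, -1.13, 1.297]
force: [0.6, 0.5, -0.9]
grip_width: 0.0522
finger_force: 31.8
```

```bash
python3 mv.py 0 0 -.02
```

```text
[ 0.496 -0.177  0.098] [ 0.6    0.467 -0.852] [ 0.747  0.976 -0.009  1.712 -0.955  1.363  1.154]
lin [-0.181  0.001  0.085] rot [0. 0. 0.] deg 0.0 mm 20.000000000000004
(array([ 0.492, -0.188,  0.104]), array([0.006, 0.011, 1.   ]))
```

Emit:
apply_moves:
  linear:
    - [-0.04,0,0.02]
    - [-0.08,0,0.04]
    - [-0.12,0,0.055]
    - [-0.16,0,0.075]
    - [-0.19,0,0.09]
  delta_rot:
    - [0,0,0]
    - [0,0,0]
    - [0,0,0]
    - [0,0,0]
    - [0,0,0]

```text
clock: 10.55
position: [0.4958, -0.177, 0.0765]
tool_rot: [-3.128, -1.131, 1.295]
force: [-0.5, 0.3, -0.1]
grip_width: 0.0518
finger_force: 31.8
```

Emit:
apply_moves:
  linear:
    - [-0.003,0,0.001]
    - [-0.006,0,0.003]
    - [-0.009,0,0.004]
    - [-0.012,0,0.005]
    - [-0.012,0,0.005]
  delta_rot:
    - [0,0,0]
    - [0,0,0]
    - [0,0,0]
    - [0,0,0]
    - [0,0,0]

```text
clock: 10.97
position: [0.4959, -0.1772, 0.076]
tool_rot: [-3.129, -1.131, 1.296]
force: [0.4, 0.5, -0.9]
grip_width: 0.0519
finger_force: 31.8
```

Cup z is now about 0.081. I'll step down about 1.5 mm at a time and watch the force.

Emit:
apply_moves:
  linear:
    - [-0.004,0,0.002]
    - [-0.008,0,0.004]
    - [-0.012,0,0.006]
    - [-0.014,0,0.007]
    - [-0.014,0,0.007]
  delta_rot:
    - [0,0,0]
    - [0,0,0]
    - [0,0,0]
    - [0,0,0]
    - [0,0,0]

```text
clock: 11.38
position: [0.4959, -0.1771, 0.0743]
tool_rot: [-3.129, -1.131, 1.295]
force: [0.1, 0.7, -1.2]
grip_width: 0.0517
finger_force: 31.8
```

```bash
python3 mv.py 0 0 -.002
```

```text
[ 0.496 -0.177  0.074] [ 0.091  0.726 -1.185] [ 0.75   1.018 -0.013  1.702 -0.958  1.344  1.179]
lin [-0.018  0.     0.009] rot [0. 0. 0.] deg 0.0 mm 2.0000000000000013
(array([ 0.492, -0.188,  0.079]), array([0.007, 0.011, 1.   ]))
```

Emit:
apply_moves:
  linear:
    - [-0.003,0,0.001]
    - [-0.006,0,0.003]
    - [-0.009,0,0.004]
    - [-0.011,0,0.005]
    - [-0.011,0,0.005]
  delta_rot:
    - [0,0,0]
    - [0,0,0]
    - [0,0,0]
    - [0,0,0]
    - [0,0,0]

```text
clock: 11.8
position: [0.4959, -0.177, 0.0733]
tool_rot: [-3.129, -1.131, 1.296]
force: [-0.8, -0.5, 3.2]
grip_width: 0.0515
finger_force: 31.9
```

The floor has made contact, with about 4 N upward. Releasing now.

Emit:
apply_moves:
  linear:
    - [0,0,0]
    - [0,0,0]
    - [0,0,0]
    - [0,0,0]
    - [0,0,0]
  delta_rot:
    - [0,0,0]
    - [0,0,0]
    - [0,0,0]
    - [0,0,0]
    - [0,0,0]
  gripper: 0.55

```text
clock: 12.22
position: [0.4959, -0.1772, 0.073]
tool_rot: [-3.129, -1.131, 1.295]
force: [0.0, 0.9, 0.4]
grip_width: 0.0666
finger_force: 0.0
```

```bash
python3 -c "
from cyl import *
st=monitor.observe(); print(st['force'],st['grip_width'],st['position'])
chk('7')
import json
z=np.array([0,0,-.1]); M=R.from_euler('xyz',st['tool_rot']).as_matrix(); print(M)"
```

```text
[0.016 0.885 0.354] 0.06662302004567099 [ 0.496 -0.177  0.073]
scene (array([ 0.491, -0.188,  0.   ,  0.   ]), np.float64(0.0025363486139306775), 27) topz 0.11152452927065187
 peg (array([ 0.528, -0.189,  0.   ,  0.   ]), np.float64(0.005353863427475394), 58)
side (array([ 0.493, -0.19 ,  0.   ,  0.   ]), np.float64(0.004319320822960153), 103) topz 0.11204030130542209
 peg (array([ 0.492, -0.18 ,  0.   ,  0.   ]), np.float64(0.002648384495383295), 129)
[ 0.492 -0.188  0.078] [0.007 0.011 1.   ]
[[ 0.116  0.965  0.234]
 [ 0.41  -0.261  0.874]
 [ 0.905 -0.005 -0.426]]
```

Emit:
apply_moves:
  linear:
    - [0,0,-0.1]
    - [0,0,-0.25]
    - [0,0,-0.45]
    - [0,0,-0.7]
    - [0,0,-1]
  delta_rot:
    - [0,0,0]
    - [0,0,0]
    - [0,0,0]
    - [0,0,0]
    - [0,0,0]

```text
clock: 12.73
position: [0.4719, -0.2651, 0.1164]
tool_rot: [-3.127, -1.131, 1.295]
force: [1.0, 0.2, 0.7]
grip_width: 0.0662
finger_force: 0.0
```

Emit:
apply_moves:
  linear:
    - [0.2,0,-0.1]
    - [0.4,0,-0.2]
    - [0.6,0,-0.3]
    - [0.8,0,-0.3]
    - [1,0,-0.3]
  delta_rot:
    - [0,0,0]
    - [0,0,0]
    - [0,0,0]
    - [0,0,0]
    - [0,0,0]
  gripper: -1

```text
clock: 13.15
position: [0.4766, -0.2506, 0.2202]
tool_rot: [-3.129, -1.13, 1.295]
force: [-0.1, 0.6, -0.1]
grip_width: 0.0054
finger_force: 0.0
```

Run:
```python
from cyl import *
st=monitor.observe(); print(st['clock'],st['position'],st['tool_rot'],st['qpos'])
for n in ("scene","side"):
    p,dd=optics.grab_frame(n); np.savez(f"{n}8.npz",p=p,d=dd); X,col=cloud(n,'8'); c=cam(n)
    Y=X[(np.hypot(X[:,0]-.4925,X[:,1]+.188)<.04)&(X[:,2]>.05)&(X[:,2]<.13)]; print(n,'cup',fitcyl(Y[Y[:,2]<.105],.026,np.array([.4925,-.188,.09]),True),'top',np.percentile(Y[:,2],[90,99]))
    # toggle ball: dark points above fan
    m=(abs(X[:,0]-.625)<.06)&(abs(X[:,1]+.2)<.05)&(X[:,2]>.14)&(X[:,2]<.21)&(col.max(1)<60); B=X[m]
    s=least_squares(lambda p:np.linalg.norm(B-p,axis=1)-.013,B.mean(0)-[0,0,.01],loss='soft_l1',f_scale=.002); print(' ball',len(B),s.x,B.min(0),B.max(0))
    F=X[(abs(X[:,0]-.63)<.09)&(abs(X[:,1]+.2)<.09)&(X[:,2]>.09)&(X[:,2]<.1)]
    r=cv2.minAreaRect((F[:,:2]*1000).astype(np.float32)); print(' fan',r)
    K=X[(abs(X[:,0]-.63)<.06)&(abs(X[:,1]+.2)<.06)&(X[:,2]>.113)&(X[:,2]<.124)]; print(' block',cv2.minAreaRect((K[:,:2]*1000).astype(np.float32)))
    m2=(col.max(1)<60)
ims=[]
for n,a in (('scene',(170,170)),('side',(220,120))):
    p=np.load(f'{n}8.npz')['p'][a[1]:a[1]+120,a[0]:a[0]+80,::-1]; ims.append(cv2.resize(p,(400,600),interpolation=cv2.INTER_CUBIC))
cv2.imwrite('pics/look8.png',np.hstack(ims))
```

```text
13.15 [ 0.477 -0.251  0.22 ] [-3.129 -1.13   1.295] [ 0.812  0.832  0.049  1.598 -0.88   1.594  1.005]
scene cup (array([ 0.491, -0.188,  0.004,  0.004]), np.float64(0.0011413793454518569), 267) top [0.113 0.115]
 ball 74 [ 0.61  -0.199  0.169] [ 0.603 -0.213  0.164] [ 0.625 -0.193  0.184]
 fan ((625.0859375, -200.8982391357422), (119.08507537841797, 100.63300323486328), 86.50170135498047)
 block ((639.4896850585938, -201.18006896972656), (51.12192916870117, 72.09859466552734), 86.36511993408203)
side cup (array([ 0.494, -0.189, -0.048,  0.025]), np.float64(0.002063325407498409), 187) top [0.112 0.114]
 ball 37 [ 0.612 -0.198  0.168] [ 0.6   -0.203  0.164] [ 0.624 -0.18   0.183]
 fan ((620.07470703125, -198.75387573242188), (125.07081604003906, 100.55856323242188), 83.52650451660156)
 block ((640.7345581054688, -197.2129364013672), (57.231658935546875, 69.76754760742188), 88.5872573852539)
```

View pics/look8.png

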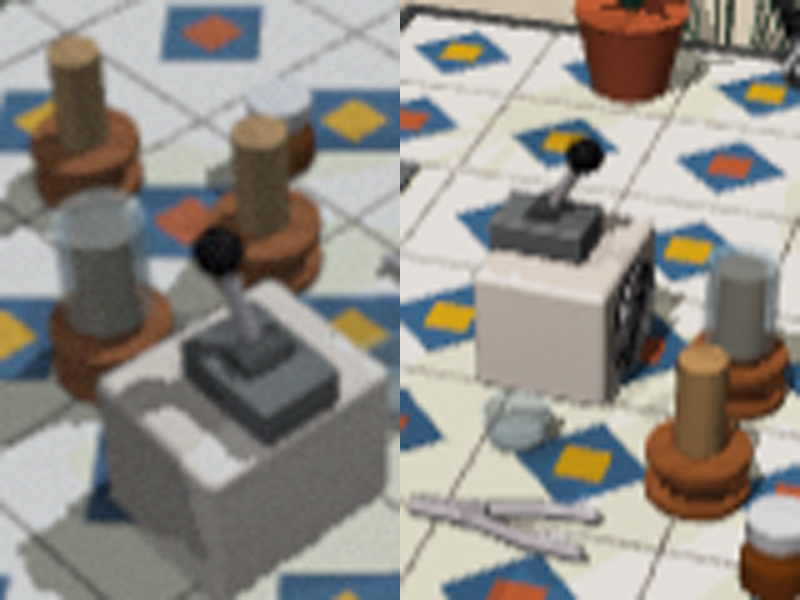

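The crops show the cup upside down on holder C: scene crop (100,260), side crop (740,310). Its top is at 0.113, as it should be, and it stands upright. The toggle ball is at scene crop (220,250) and side crop (585,155), leaning to the grille. Next I'll work out the push, sweeping the closed fingers in the fan's +x direction.

Run:
```python
from go import *
st=monitor.observe(); M=R.from_euler('xyz',st['tool_rot']).as_matrix(); q=st['qpos']; print(st['position'],st['grip_width'])
for P in ([.555,-.18,.163],[.60,-.183,.163],[.66,-.187,.163]):
    q,e,r=IK(np.array(P),M,q); print(P,q,e,r,FK(q,True)[3]); delta(np.array(P),M,st)
print(M.T@np.array([.998,-.06,0]))
```

```text
[ 0.478 -0.25   0.222] 0.00010786327808271334
[0.555, -0.18, 0.163] [ 0.688  0.913 -0.006  1.603 -0.979  1.438  0.997] 5.060012538515262e-07 1.6801432644689495e-06 [ 0.478 -0.466  0.303]
lin [-0.157  0.567  1.043] rot [0. 0. 0.] deg 0.0 mm 119.72204320135677
[0.6, -0.183, 0.163] [ 0.654  0.953 -0.012  1.495 -0.996  1.453  0.926] 5.204623227076241e-07 2.0218806156168083e-06 [ 0.523 -0.469  0.303]
lin [-0.119  1.009  1.122] rot [0. 0. 0.] deg 0.0 mm 151.38014823864515
[0.66, -0.187, 0.163] [ 0.612  1.015 -0.016  1.336 -1.015  1.477  0.826] 8.395338432916822e-07 3.2704918709731043e-06 [ 0.583 -0.473  0.303]
lin [-0.068  1.599  1.227] rot [0. 0. 0.] deg 0.0 mm 201.71115855107377
[0.088 0.979 0.181]
```

Emit:
apply_moves:
  linear:
    - [-0.03,0.11,0.2]
    - [-0.06,0.22,0.4]
    - [-0.09,0.33,0.6]
    - [-0.12,0.44,0.8]
    - [-0.157,0.55,1]
  delta_rot:
    - [0,0,0]
    - [0,0,0]
    - [0,0,0]
    - [0,0,0]
    - [0,0,0]

```text
clock: 13.67
position: [0.5521, -0.1832, 0.1611]
tool_rot: [-3.128, -1.13, 1.294]
force: [0.7, -0.2, -0.3]
grip_width: 0.0
finger_force: 0.0
```

Emit:
apply_moves:
  linear:
    - [0.01,0.06,0.03]
    - [0.01,0.12,0.05]
    - [0.02,0.2,0.07]
    - [0.02,0.28,0.08]
    - [0.03,0.35,0.09]
  delta_rot:
    - [0,0,0]
    - [0,0,0]
    - [0,0,0]
    - [0,0,0]
    - [0,0,0]

```text
clock: 14.08
position: [0.5885, -0.1843, 0.1608]
tool_rot: [-3.13, -1.13, 1.296]
force: [-4.1, 0.9, 1.4]
grip_width: 0.0001
finger_force: 2.1
```

Emit:
apply_moves:
  linear:
    - [0.01,0.06,0.01]
    - [0.01,0.12,0.02]
    - [0.02,0.18,0.03]
    - [0.02,0.24,0.04]
    - [0.03,0.3,0.05]
  delta_rot:
    - [0,0,0]
    - [0,0,0]
    - [0,0,0]
    - [0,0,0]
    - [0,0,0]

```text
clock: 14.5
position: [0.6189, -0.1855, 0.1609]
tool_rot: [-3.129, -1.131, 1.295]
force: [-0.9, -0.5, 0.2]
grip_width: 0.0
finger_force: 0.6
```

```bash
cat > ball.py <<'E'
from cyl import *
st=monitor.observe(); print(st['clock'],st['position'],st['force'])
for n in ("scene","side"):
    p,dd=optics.grab_frame(n); np.savez(f"{n}9.npz",p=p,d=dd); X,col=cloud(n,'9')
    Y=X[(np.hypot(X[:,0]-.4925,X[:,1]+.188)<.04)&(X[:,2]>.05)&(X[:,2]<.125)]; print(n,'cup',fitcyl(Y[Y[:,2]<.105],.026,np.array([.4925,-.188,.09]))[0][:2],np.percentile(Y[:,2],[90]))
    # lever/ball points in the slab around the hinge plane
    m=(X[:,0]>.57)&(X[:,0]<.71)&(abs(X[:,1]+.2)<.03)&(X[:,2]>.125)&(X[:,2]<.2); B=X[m]
    H=np.histogram(B[:,0],bins=np.arange(.57,.72,.01)); print(n,dict(zip(H[1].round(2).tolist(),H[0].tolist())))
    m2=m&(col.max(1)<45); B=X[m2]; 
    if len(B)>10: print(' dark',len(B),np.median(B,0))
E
python3 ball.py
```

```text
14.5 [ 0.619 -0.186  0.161] [-0.947 -0.467  0.249]
scene cup [ 0.49 -0.19] [0.056]
scene {0.57: 14, 0.58: 13, 0.59: 8, 0.6: 29, 0.61: 52, 0.62: 44, 0.63: 45, 0.64: 112, 0.65: 23, 0.66: 0, 0.67: 0, 0.68: 0, 0.69: 0, 0.7: 0, 0.71: 0}
 dark 179 [ 0.626 -0.213  0.186]
side cup [ 0.495 -0.189] [0.113]
side {0.57: 19, 0.58: 21, 0.59: 22, 0.6: 43, 0.61: 50, 0.62: 29, 0.63: 47, 0.64: 40, 0.65: 6, 0.66: 0, 0.67: 0, 0.68: 0, 0.69: 0, 0.7: 0, 0.71: 0}
 dark 151 [ 0.607 -0.213  0.184]
```

Emit:
apply_moves:
  linear:
    - [0.01,0.05,0.01]
    - [0.01,0.1,0.02]
    - [0.02,0.14,0.03]
    - [0.02,0.18,0.03]
    - [0.02,0.22,0.04]
  delta_rot:
    - [0,0,0]
    - [0,0,0]
    - [0,0,0]
    - [0,0,0]
    - [0,0,0]

```text
clock: 15.02
position: [0.6411, -0.1868, 0.1609]
tool_rot: [-3.129, -1.131, 1.296]
force: [-1.9, 0.8, -1.2]
grip_width: -0.0001
finger_force: 0.7
```

Emit:
apply_moves:
  linear:
    - [0,0.01,0]
    - [0,0.02,0]
    - [0,0.03,0]
    - [0,0.04,0.01]
    - [0,0.04,0.01]
  delta_rot:
    - [0,0,0]
    - [0,0,0]
    - [0,0,0]
    - [0,0,0]
    - [0,0,0]

```text
clock: 15.43
position: [0.6451, -0.187, 0.1605]
tool_rot: [-3.129, -1.131, 1.296]
force: [-0.0, 0.1, -0.4]
grip_width: 0.0001
finger_force: 0.1
```

Emit:
apply_moves:
  linear:
    - [0,0.015,0]
    - [0,0.03,0]
    - [0,0.04,0]
    - [0,0.05,0.01]
    - [0,0.05,0.01]
  delta_rot:
    - [0,0,0]
    - [0,0,0]
    - [0,0,0]
    - [0,0,0]
    - [0,0,0]

```text
clock: 15.85
position: [0.647, -0.1873, 0.1601]
tool_rot: [-3.119, -1.132, 1.29]
force: [-31.1, 0.2, 10.6]
grip_width: -0.0001
finger_force: 15.1
```

```bash
python3 ball.py
```

```text
15.85 [ 0.647 -0.187  0.16 ] [-31.129   0.244  10.623]
scene cup [ 0.492 -0.188] [0.113]
scene {0.57: 0, 0.58: 2, 0.59: 7, 0.6: 10, 0.61: 14, 0.62: 10, 0.63: 49, 0.64: 77, 0.65: 55, 0.66: 36, 0.67: 58, 0.68: 1, 0.69: 0, 0.7: 0, 0.71: 0}
 dark 196 [ 0.652 -0.213  0.178]
side cup [ 0.494 -0.189] [0.113]
side {0.57: 0, 0.58: 0, 0.59: 10, 0.6: 18, 0.61: 19, 0.62: 26, 0.63: 55, 0.64: 64, 0.65: 42, 0.66: 28, 0.67: 16, 0.68: 1, 0.69: 0, 0.7: 0, 0.71: 0}
 dark 150 [ 0.633 -0.215  0.182]
  ret = _var(a, axis=axis, dtype=dtype, out=out, ddof=ddof,
  arrmean = um.true_divide(arrmean, div, out=arrmean,
  ret = ret.dtype.type(ret / rcount)
```

The toggle is against its stop, so I'll back off and move clear.

Emit:
apply_moves:
  linear:
    - [0,-0.1,0]
    - [0,-0.2,-0.02]
    - [0.05,-0.35,-0.05]
    - [0.15,-0.45,-0.15]
    - [0.3,-0.45,-0.35]
  delta_rot:
    - [0,0,0]
    - [0,0,0]
    - [0,0,0]
    - [0,0,0]
    - [0,0,0]

```text
clock: 16.37
position: [0.6002, -0.1926, 0.2016]
tool_rot: [-3.121, -1.132, 1.289]
force: [0.0, -0.2, 0.1]
grip_width: 0.0001
finger_force: 0.0
```

Emit:
apply_moves:
  linear:
    - [0.2,0,-0.2]
    - [0.4,0,-0.4]
    - [0.6,0,-0.6]
    - [0.7,0,-0.8]
    - [0.7,0,-0.8]
  delta_rot:
    - [0,0,0]
    - [0,0,0]
    - [0,0,0]
    - [0,0,0]
    - [0,0,0]

```text
clock: 16.78
position: [0.5913, -0.2383, 0.3034]
tool_rot: [-3.141, -1.128, 1.303]
force: [0.3, -0.5, 0.1]
grip_width: 0.0002
finger_force: 0.0
```

Emit:
apply_moves:
  linear:
    - [0,0,0]
    - [0,0,0]
    - [0,0,0]
    - [0,0,0]
    - [0,0,0]
  delta_rot:
    - [0,0,0]
    - [0,0,0]
    - [0,0,0]
    - [0,0,0]
    - [0,0,0]

```text
clock: 17.2
position: [0.5913, -0.2347, 0.2992]
tool_rot: [-3.127, -1.131, 1.294]
force: [-0.3, -0.2, -0.1]
grip_width: -0.0
finger_force: 0.0
```

Run:
```python
exec(open('ball.py').read())
for n in ('scene','side'):
    X,col=cloud(n,'9'); m=(X[:,0]>.59)&(X[:,0]<.72)&(abs(X[:,1]+.2)<.035)&(X[:,2]>.155)&(X[:,2]<.2)&(col.max(1)<60); B=X[m]
    s=least_squares(lambda p:np.linalg.norm(B-p,axis=1)-.013,B.mean(0)-[0,0,.01],loss='soft_l1',f_scale=.002); print('ball',n,len(B),s.x, 'angle',np.arctan2(s.x[0]-.6395,s.x[2]-.117)+.5)
```

```text
17.2 [ 0.591 -0.235  0.299] [-0.347 -0.242 -0.058]
scene cup [ 0.491 -0.188] [0.112]
scene {0.57: 0, 0.58: 0, 0.59: 0, 0.6: 0, 0.61: 0, 0.62: 0, 0.63: 22, 0.64: 20, 0.65: 17, 0.66: 28, 0.67: 59, 0.68: 4, 0.69: 0, 0.7: 0, 0.71: 0}
 dark 75 [ 0.673 -0.208  0.175]
side cup [ 0.494 -0.19 ] [0.112]
side {0.57: 0, 0.58: 0, 0.59: 0, 0.6: 0, 0.61: 0, 0.62: 0, 0.63: 12, 0.64: 18, 0.65: 19, 0.66: 27, 0.67: 18, 0.68: 1, 0.69: 0, 0.7: 0, 0.71: 0}
 dark 33 [ 0.666 -0.194  0.174]
ball scene 81 [ 0.667 -0.203  0.169] angle 0.9929798219079399
ball side 35 [ 0.671 -0.202  0.169] angle 1.0394159040527837
```

The toggle angle measures about 1.0, the cup is seated and the robot is clear, so I'm handing in.

```bash
python3 -c "
from workcell import workorder
print(workorder.job_done())"
```

```text
the job is handed in; nothing more can be done
None
```

The cup rests mouth down on the peg of the right-most holder, released after a light touch of about 4 N. The fan toggle was then pushed to its stop (measured about 1.0 rad, on), and the job was handed in with the arm clear at about 17 s.

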